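Start the wax melter with its key-start timer

ROBOT

A 6-joint arm with a two-finger parallel gripper is mounted at the origin on a cart in front of the work surface, level with it; the furniture and walls round the work are solid. World frame = base frame: x ahead of the robot, y to its left, z up, the work surface at z = 0. Lengths are in m, angles in degrees, forces in N, time in s.
With the tool pointing down it reaches from about 0.375 to 0.75 m from the base axis. Payload 9 kg.
Tool frame: the origin (TCP) lies midway between the tips of the shut fingers; the grasp point (between the pads) lies 19 mm behind it; z points along the fingers, y is the direction in which the jaws open and shut (so a half turn about z gives the same grasp; the last joint's range is limited). The gripper opens to 85 mm and grips with 20 to 120 N. Pads are 22 mm wide; open, the fingers measure 114 mm over their backs; the gripper's body (76 mm by 85 mm) begins 54 mm behind the grasp point. The pads swing forward as they close: fully open they stand 13 mm farther back than shut.
Start: joints at [-86.557, 5.964, 5.575, 89.605, 0, 77.527], TCP at [0.165, -0.577, 0.231] pointing down, gripper open.
Joint ranges: [-171.21, 171.21], [-48.23, 106.86], [-62.78, 66.21], [-105.2, 120.99], [-86.42, 89.51], [-180, 180]. Speed limits (degrees/s): [127.2, 127.2, 147.25, 180, 180, 180].

INTERFACE

Orientations are given as [roll, pitch, yaw] about the fixed x, y, z axes, in that order (R = Rz(yaw) Ry(pitch) Rx(roll)).
In Python, from workcell import bot gives the robot as it stands.
- The arm moves only by the shell command python3 -m inch 'ROWS'. ROWS is JSON, a list of rows, each a list of 3 entries, a list of its own where there are three numbers: the shift along the tool's x, y, z in m, then the turn, a rotation vector about the tool's x, y, z in rad, then the finger opening in m, from 0 to 0.0854. In form: [[[x, y, z], [rx, ry, rz], hand], ...]. A call has 1 to 8 rows; each row shifts and turns the commanded pose from where the row before left it, along the tool's axes as they then stand; what a row does not reach is not made up. A row lasts 1/12 s, in which the tool goes at most 41.7 mm and 7.16 degrees, less where a joint would pass 70% of its speed; a pose out of reach is approached as far as the arm can. A call is refused whole if a number of a shift passes 0.0417 or a number of a turn 0.125, either way. A call with a gripper value outside its range is refused whole. The fingers move at their own pace and stop on an object; the grip force is fixed at half the most. Time passes only in rows, so rows that do not move let the fingers close. It gives the time, the measured TCP pose, the force and the opening at its end, in the units of the state.
- bot.get_obs(): the state, without advancing time (a new reading comes with each control period).
- bot.read_camera(name): name is "scene" or "top" or "wrist"; returns a dict with "pixels" (420x560x3 uint8, red, green, blue), "vertical_fov" (degrees; the focal length in pixels is half the picture's height over the tangent of half this angle, whatever the lens; pixels are square), "cx", "cy" (the principal point, pixels), "R" (3x3) and "t" (3): a world point X has camera coordinates R X + t. Camera axes: x right, y down, z forward; pixel columns grow to the right and rows downward; lengths in m; the calibration is good to about 2 mm. The wrist camera is an equidistant fisheye: a pixel r from the principal point sees the ray r / f radians off the axis. A picture is of the moment at which its call begins. There is no depth.
- bot.finish_job(): hands the job in, once; it reports no verdict.
The state is a dict: "time_s": time; "qpos": joint angles; "joint_vel": joint speeds; "effort": joint torques, N m; "position": TCP position; "eef_rot": TCP orientation; "force": force on the tool from outside, world axes, zero at the start; "torque": the same for the moment, N m; "opening": finger opening in m.
Only numpy, scipy, OpenCV 4.12 (cv2) and the standard library are available. Lean on these libraries where they do the work, as an engineer would, in place of code of your own. Each camera call takes 0.05 s, during which the arm holds its last target.

TASK

Get the wax melter going from its grey timer box: first turn the timer dial to 40 minutes (the time is taken over at the start, so it must be set beforehand). Then take the red key out of the wooden key stand, push it fully home into the start lock beside the dial, wiggling it past the stiff pins rather than forcing it, turn it a quarter turn clockwise to its stop at the green START mark, and keep holding it there: the lock springs back if let go, so finish with the key still gripped and held turned. Leave the blue key in the stand and do not disturb the other things on the table.

Things in the scene. Friction and masses are not known exactly. Their poses are not given: they have to be found in the camera images.
- timer_box: Grey desk box, dark top panel, fixed, 140 (x) x 230 (y) x 75 mm high; origin at the centre of its underside, x to its far side (the lamps), y to its left (dial side), z up. Dial axis at [0, +53] mm, start lock at [0, -62] mm. Place and yaw vary.
- timer_knob_grip (a point): On the axis of the black dial knob, 28 mm above the top panel, at the height to grip; axes as the box. Round skirt 40 mm across, 5 mm high; on it a bar grip 38 mm long, 12 mm thick, up to 35 mm above the panel. A white line on one end of the bar is the pointer. It turns with light friction (0.03 N m) and stays where it is left.
- timer_knob (a joint): Angle of the dial, rad, growing clockwise seen from above: minutes x 0.07854, so 40 is 3.1416. At value q the pointer (and the bar's length) points 2.3562 - q anticlockwise from the box's x axis. The printed scale has numbers every 10 minutes from 0 (near left) over 30 (straight away from the robot) to 60 (near right). Starts at 21 to 34 minutes.
- lock_mouth (a point): Centre of the keyhole on top of the square steel lock plate (36 mm, 5 mm thick, its top 2 mm above the panel, 77 mm above the table); axes as the box. The keyhole is a fixed slot 22 mm long (box's x), 7.5 mm wide, its rim bevelled 2.5 mm; in line below it is the slot (22 x 6.5 mm, 24 mm deep) of the turning cylinder. White dot: rest; green bar, to the right (box's -y): START.
- start_lock (a joint): Lock cylinder, rad: 0 at rest, clockwise from above to its stop at 1.571 (START). A spring drives it back (0.11 N m at the stop). It turns only with the key home: the plate blocks the blade before. The key turns some 0.1 rad further (play). Sticky spring pins grip the blade from about 10 mm before home: a straight push takes 8 to 12 N, up to 30 N off-centre; twisting to and fro by 0.08 rad halves it.
- red_key_grip (a point): Centre of the red bow of the start key, where to grip it across its thickness: 30 mm wide (this point's x), 10 mm thick (y), 44 mm high (z, up as it stands). 30 mm below it is the underside of the steel collar (22 mm across, 4 mm high) that rests on the lock plate when home; 58 mm below it the blade's tip. 45 g, give or take 40 percent. The key is the same after half a turn about z.
- red_key_collar (a point): Centre of the underside of the red key's collar, axes as red_key_grip; it meets lock_mouth when the key is home. Below it: a round shank 6.5 mm across and 8 mm long, then the flat blade 18 mm wide (x), 5 mm thick (y), rounded at the corners, with a thinner nose; tip 28 mm below.
- blue_key_grip (a point): Centre of the blue bow of another key (square 7 mm blade, for another lock) in the same stand; same bow and collar. To be left where it is.
- key_block: Pale wooden key stand on a dark foot, fixed, 118 (x) x 58 (y) x 42 mm high; origin at the centre of its underside, x along its length, roughly along the world's y. Slots 22 x 8 mm, long side along x, at x = +27 and -27 mm: in each a key stands upright, collar on the top face, bow along the block's x give or take a few degrees. Which key stands in which slot varies.
- bench_wick_spool: Spool of wick lying beyond the key stand, 52 x 101 x 36 mm, origin under its centre. Bystander.
- bench_scent_bottle: Amber dropper bottle, 36 mm across, 105 mm high, beyond the wick spool. Origin under its centre. Bystander.
- bench_hand_stamp: Standing seal stamp with a brown handle, 28 mm across, 82 mm high, to the right of the timer box. Origin under its centre. Bystander.
There are look-alikes about, which are no part of the job. There is more than one size of the part that bears red_key_grip; the job needs the smaller.

How it is judged:
By the outcome, as a careful person would: the job done as asked, in the order asked, and still so for the second after the job is handed in, while the arm keeps its last pose, push and grip.
It also fails if it takes over 72 s, if anything falls off the work surface, if the arm or the gripper's body presses on something with over 40 N, if the wrist force passes 120 N, or if a joint passes its speed limit or range.

## Working session

There is one attempt and no reset: what is moved stays moved. The work goes in short steps, Python scripts to look and compute and a shell command to move; the robot and the scene stay as the last step left them, time stands still between calls to the robot, and variables do not carry over. Pictures are saved under pics/ and viewed, and the job is handed in when it is done.

```bash
ls; mkdir -p pics
python3 - <<'E'
from workcell import bot
import cv2,numpy as np
print(bot.get_obs())
for n in ["scene","top","wrist"]:
    c=bot.read_camera(n)
    cv2.imwrite(f"pics/{n}0.png",c["pixels"][:,:,::-1])
    print(n,c["vertical_fov"],c["cx"],c["cy"],np.round(c["R"],4).tolist(),np.round(c["t"],4).tolist())
E
```

```text
pics
{'time_s': 0.0, 'qpos': array([-8.65577714e+01,  5.99809064e+00,  5.52653977e+00,  8.96044752e+01,
        1.98246749e-03,  7.75266228e+01]), 'joint_vel': array([-0.02548169,  0.12443464, -0.03281263, -0.02135536,  0.05045371,
       -0.05855599]), 'effort': array([ 2.20590824e-03, -5.56938565e+01,  5.03644145e+01,  1.71385490e-02,
       -1.99560236e-04,  1.14094880e-05]), 'position': array([ 0.16453094, -0.57665561,  0.23052273]), 'eef_rot': array([-1.79926197e+02, -1.83562264e-02,  1.59155926e+01]), 'force': array([ 0.21937191, -0.56658671,  0.43564438]), 'torque': array([-0.02066566,  0.05594777,  0.03458143]), 'opening': 0.08538192481462133}
scene 45.59813675917493 270.48571419612534 204.6817464748115 [[-0.9067, -0.4216, -0.0112], [-0.2007, 0.4548, -0.8677], [0.3709, -0.7845, -0.497]] [0.522, 0.2073, 1.1313]
top 55.11586737392901 276.4962119067965 206.5723013664369 [[-0.0069, -0.9994, 0.0351], [-0.9925, 0.0025, -0.1222], [0.122, -0.0357, -0.9919]] [-0.0167, 0.5623, 0.9533]
wrist 65.70646984690485 275.7496573954163 209.2094952099929 [[0.274, -0.9617, -0.0011], [-0.9284, -0.2648, 0.2608], [-0.2512, -0.0704, -0.9654]] [-0.5983, -0.0335, 0.3782]
```

View pics/scene0.png

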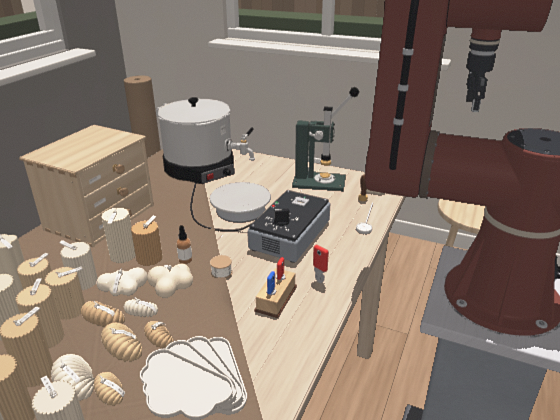

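View pics/top0.png

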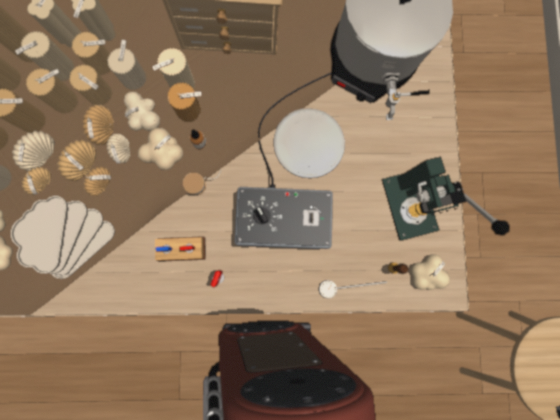

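View pics/wrist0.png

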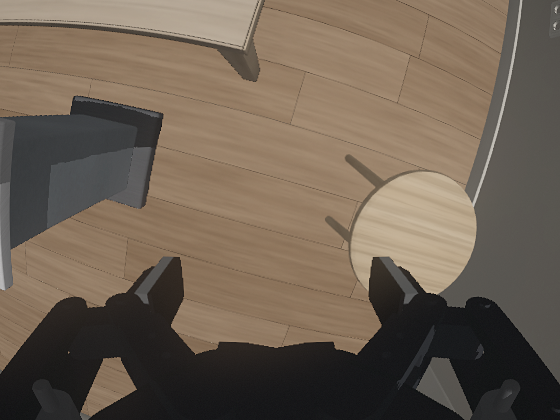

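The small red key stands in the stand (top view about 187,248), with blue at (163,248). The larger red look-alike stands alone at (216,277). The timer box is at about (283,218). Next I'll measure from crops.

```bash
cat > h.py <<'E'
import cv2,numpy as np
from workcell import bot
def cam(n):
    c=bot.read_camera(n); c["f"]=210/np.tan(np.radians(c["vertical_fov"])/2); c["name"]=n
    c["R"]=np.array(c["R"]);c["t"]=np.array(c["t"]);c["C"]=-c["R"].T@c["t"];return c
def ray(c,u,v):
    d=np.array([(u-c["cx"])/c["f"],(v-c["cy"])/c["f"],1.])
    if c["name"]=="wrist":
        r=np.hypot(d[0],d[1]); s=np.sinc(r/np.pi); d=np.array([d[0]*s,d[1]*s,np.cos(r)])
    d=c["R"].T@d; return d/np.linalg.norm(d)
def onz(c,u,v,z):
    d=ray(c,u,v); return c["C"]+d*(z-c["C"][2])/d[2]
def proj(c,X):
    p=c["R"]@np.array(X)+c["t"]
    if c["name"]=="wrist":
        r=np.hypot(p[0],p[1]); th=np.arctan2(r,p[2]); k=c["f"]*th/max(r,1e-9)
        return np.array([c["cx"]+k*p[0],c["cy"]+k*p[1]])
    return np.array([c["cx"]+c["f"]*p[0]/p[2],c["cy"]+c["f"]*p[1]/p[2]])
def tri(c1,p1,c2,p2):
    A=np.zeros((3,3));b=np.zeros(3)
    for c,p in((c1,p1),(c2,p2)):
        d=ray(c,*p);M=np.eye(3)-np.outer(d,d);A+=M;b+=M@c["C"]
    return np.linalg.solve(A,b)
def save(c,name,x0=0,y0=0,x1=560,y1=420,k=1):
    im=c["pixels"][y0:y1,x0:x1,::-1]
    cv2.imwrite(f"pics/{name}.png",cv2.resize(im,None,fx=k,fy=k,interpolation=cv2.INTER_CUBIC))
E
python3 - <<'E'
from h import *
c=cam("top");s=cam("scene")
print(c["C"],s["C"])
save(c,"topc",140,170,345,300,3.9)
save(s,"scenec",200,180,350,320,4)
E
```

```text
[0.44166413 0.01589957 1.01486186] [0.09536749 1.01323063 0.74800372]
```

View pics/topc.png

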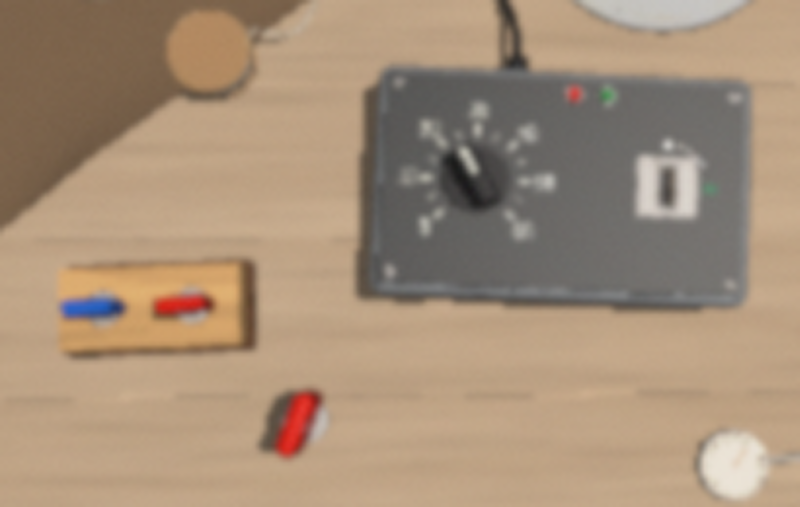

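View pics/scenec.png

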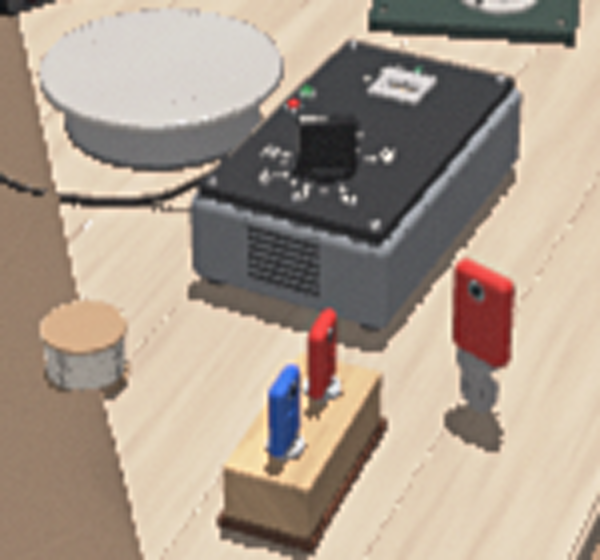

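Run:
```python
from h import *
c=cam("top");s=cam("scene")
hsv=cv2.cvtColor(c["pixels"],cv2.COLOR_RGB2HSV)
def blobs(m,amin=8):
    n,l,st,ce=cv2.connectedComponentsWithStats(m.astype(np.uint8))
    return [(st[i,4],ce[i].round(2),i) for i in range(1,n) if st[i,4]>=amin],l
im=c["pixels"].astype(int)
# panel
H,S,V=hsv[...,0].astype(int),hsv[...,1].astype(int),hsv[...,2].astype(int)
pan=(S<60)&(V<125); pan[:180]=0;pan[255:]=0;pan[:,:225]=0;pan[:,340:]=0
pan=cv2.morphologyEx(pan.astype(np.uint8),cv2.MORPH_CLOSE,np.ones((15,15)))
cs,_=cv2.findContours(pan,cv2.RETR_EXTERNAL,cv2.CHAIN_APPROX_NONE)
k=max(cs,key=cv2.contourArea);r=cv2.minAreaRect(k);print("rect",r)
for p in cv2.boxPoints(r): print(p,onz(c,*p,0.075).round(4))
# plate
pl=(S<40)&(V>150);pl[:200]=0;pl[235:]=0;pl[:,:295]=0;pl[:,325:]=0
for a,ce,i in blobs(pl)[0]: print("plate",a,ce,onz(c,*ce,0.077).round(4))
for nm,m in(("red",((H<8)|(H>172))&(S>150)&(V>90)),("blue",(H>100)&(H<130)&(S>120))):
    b,l=blobs(m)
    for a,ce,i in b:
        if 150<ce[0]<340 and 180<ce[1]<300:
            ys,xs=np.where(l==i);print(nm,a,ce,xs.min(),xs.max(),ys.min(),ys.max(),onz(c,*ce,0.094).round(4))
hs=cv2.cvtColor(s["pixels"],cv2.COLOR_RGB2HSV);H,S,V=[hs[...,k].astype(int) for k in range(3)]
for nm,m in(("sred",((H<8)|(H>172))&(S>150)&(V>90)),("sblue",(H>100)&(H<130)&(S>120))):
    b,l=blobs(m)
    for a,ce,i in b:
        if 250<ce[0]<340 and 200<ce[1]<320:
            ys,xs=np.where(l==i);print(nm,a,ce,xs.min(),xs.max(),ys.min(),ys.max())
```

```text
rect ((282.15069580078125, 213.9315185546875), (95.5641098022461, 67.06513214111328), 2.12109637260437)
[233.1603 245.6726] [0.4662 0.0832 0.075 ]
[235.64247 178.65344] [0.6241 0.0784 0.075 ]
[331.1411  182.19043] [ 0.6155 -0.1487  0.075 ]
[328.65894 249.2096 ] [ 0.4566 -0.1391  0.075 ]
plate 217 [310.6  217.41] [ 0.5312 -0.0978  0.077 ]
red 52 [186.   247.69] 180 193 246 250 [0.4618 0.1881 0.094 ]
red 100 [215.43 278.15] 211 221 271 286 [0.3933 0.1211 0.094 ]
blue 43 [162.95 248.67] 157 169 247 250 [0.4599 0.2397 0.094 ]
sred 269 [320.28 258.1 ] 314 327 245 270
sred 106 [279.96 267.84] 277 283 257 278
sblue 111 [270.38 282.48] 267 274 272 293
```

Run:
```python
from h import *
c=cam("top");s=cam("scene")
print("red stand",tri(c,(186,247.69),s,(279.96,267.84)))
print("blue",tri(c,(162.95,248.67),s,(270.38,282.48)))
print("big red",tri(c,(215.43,278.15),s,(320.28,258.1)))
# lock in scene, dial
for X in [(0.5312,-0.0978,0.077),(0.536,0.017,0.110),(.4618,.19,.077)]: print(proj(c,X),proj(s,X))
```

```text
red stand [0.46214468 0.1925105  0.0702277 ]
blue [0.46055433 0.24599055 0.06833827]
big red [0.39190685 0.12354012 0.07206251]
[310.59309317 217.38956274] [299.98722172 200.79952676]
[261.66122012 214.05523904] [281.40721745 209.43123889]
[186.5673985  247.84002988] [280.47928025 264.80547965]
```

```bash
python3 - <<'E'
from h import *
c=cam("top");s=cam("scene");w=cam("wrist")
print("ball",tri(c,(501,228),s,(354,92)))
print("wristC",w["C"], w["R"][2])
# bar dir of knob: dark bar
im=c["pixels"].astype(int).sum(2)
save(c,"knob",245,195,285,235,15)
E
python3 -m inch '[[[0,0,-0.012],[0,0,-0.125],0.0854],[[0,0,-0.012],[0,0,-0.125],0.0854],[[0,0,-0.012],[0,0,-0.125],0.0854],[[0,0,-0.012],[0,0,-0.125],0.0854],[[0,0,-0.012],[0,0,-0.125],0.0854],[[0,0,-0.012],[0,0,-0.125],0.0854],[[0,0,-0.012],[0,0,-0.125],0.0854],[[0,0,-0.012],[0,0,-0.125],0.0854]]'
```

```text
ball [ 0.49058154 -0.42042633  0.29421551]
wristC [ 0.22784883 -0.55779081  0.37383556] [-0.25109273 -0.07163715 -0.96530853]
time_s: 1.27
position: [0.1646, -0.577, 0.328]
eef_rot: [180.0, 0.0, 73.6]
force: [-0.1, 0.5, -0.9]
opening: 0.0856
```

View pics/knob.png

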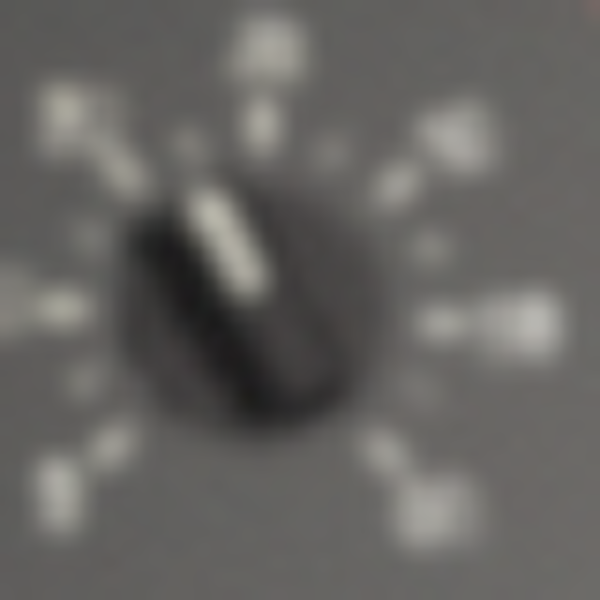

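```bash
python3 -m inch '[[[0,0,0],[0,0,-0.125],0.0854],[[0,0,0],[0,0,-0.125],0.0854],[[0,0,0],[0,0,-0.125],0.0854],[[0,0,0],[0,0,-0.125],0.0854],[[0,0,0],[0,0,-0.125],0.0854],[[0,0,0],[0,0,-0.125],0.0854],[[0,0,0],[0,0,-0.125],0.0854],[[0,0,0],[0,0,-0.125],0.0854]]'
python3 -m inch '[[[0,0,0],[0,0,-0.125],0.0854],[[0,0,0],[0,0,-0.125],0.0854],[[0,0,0],[0,0,-0.125],0.0854],[[0,0,0],[0,0,-0.125],0.0854],[[0,0,0],[0,0,-0.125],0.0854],[[0,0,0],[0,0,-0.125],0.0854],[[0,0,0],[0,0,-0.125],0.0854],[[0,0,0],[0,0,-0.125],0.0854]]'
python3 - <<'E'
from workcell import bot
import numpy as np
o=bot.get_obs();p=o["position"];y=np.radians(o["eef_rot"][2]);print(o["time_s"],p,o["eef_rot"],o["qpos"])
ex=np.array([np.cos(y),np.sin(y)]);ey=np.array([np.sin(y),-np.cos(y)])
for T in [(0.40,-0.20),(0.50,-0.02),(0.536,0.017)]:
    d=np.array(T)-p[:2];print(T,d@ex,d@ey)
E
```

```text
time_s: 1.93
position: [0.1646, -0.577, 0.3273]
eef_rot: [-180.0, 0.0, 130.9]
force: [0.1, 0.5, 0.3]
opening: 0.0853
time_s: 2.6
position: [0.1646, -0.577, 0.3274]
eef_rot: [-180.0, 0.0, -171.8]
force: [0.2, 0.1, 0.2]
opening: 0.0852
2.6 [ 0.16455576 -0.57703345  0.32735686] [-1.79990743e+02  2.24456053e-04 -1.71841253e+02] [-8.65570509e+01  8.77370202e+00  1.87198540e+01  9.99369444e+01
  9.84773455e-04 -9.47157977e+01]
(0.4, -0.2) -0.2865684086304902 0.3398040069380275
(0.5, -0.02) -0.4111012013179781 0.503790541584794
(0.536, 0.017) -0.45198773479183746 0.5353070670990537
```

```bash
python3 -m inch '[[[-0.026,0.031,0],[0,0,0],0.0854],[[-0.026,0.031,0],[0,0,0],0.0854],[[-0.026,0.031,0],[0,0,0],0.0854],[[-0.026,0.031,0],[0,0,0],0.0854],[[-0.026,0.031,0],[0,0,0],0.0854],[[-0.026,0.031,0],[0,0,0],0.0854],[[-0.026,0.031,0],[0,0,0],0.0854],[[-0.026,0.031,0],[0,0,0],0.0854]]'
python3 -m inch '[[[-0.026,0.031,0],[0,0,0],0.06],[[-0.026,0.031,0],[0,0,0],0.06],[[-0.026,0.031,0],[0,0,0],0.06],[[-0.025,0.031,0.005],[0,0,0],0.06],[[-0.025,0.031,0.01],[0,0,0],0.05],[[-0.025,0.031,0.02],[0,0,0],0.05],[[-0.025,0.03,0.025],[0,0,0],0.05],[[-0.02,0.025,0.02],[0,0,0],0.05]]'
python3 - <<'E'
from h import *
o=bot.get_obs();print(o["time_s"],o["position"],o["eef_rot"],o["qpos"])
w=cam("wrist");save(w,"w1");save(cam("top"),"t1")
for X in [(.5312,-.0978,.077),(.536,.017,.11)]:print(proj(w,X))
E
```

```text
time_s: 3.27
position: [0.3375, -0.3013, 0.3275]
eef_rot: [-180.0, 0.0, -172.2]
force: [1.1, -0.6, 0.7]
opening: 0.0853
time_s: 3.93
position: [0.4978, -0.0409, 0.2504]
eef_rot: [-180.0, 0.1, -172.1]
force: [0.3, -0.4, 0.1]
opening: 0.0498
3.9333 [ 0.4978046  -0.04085641  0.2503589 ] [-1.79972479e+02  5.03434957e-02 -1.72148333e+02] [-1.97299068e+01 -1.13846614e+01 -9.28992956e+00  9.20373670e+01
 -1.08400761e-03 -2.75815626e+01]
[215.10722741 214.63096507]
[329.95955635 245.18345223]
```

View pics/w1.png

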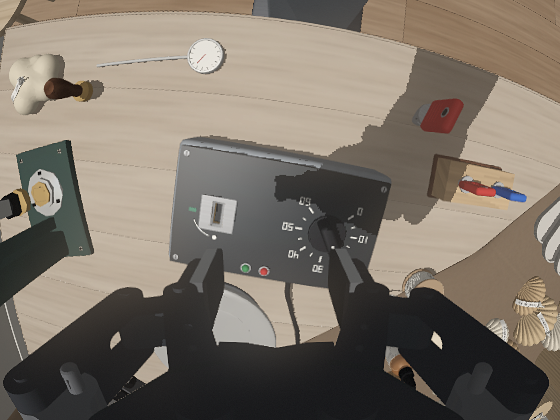

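Run:
```python
from h import *
w=cam("wrist");save(w,"w1c",160,130,400,290,3.3)
```

```text
(no output)
```

View pics/w1c.png

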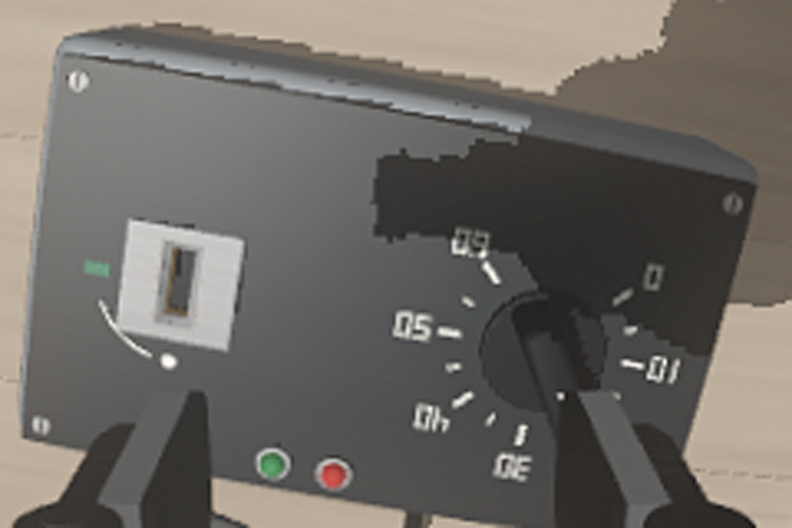

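Run:
```python
from h import *
w=cam("wrist");o=bot.get_obs()
def P(u,v,z): return onz(w,160+(u+.5)/3.3-.5,130+(v+.5)/3.3-.5,z)
q=[P(*p,.077) for p in((130,220),(244,240),(230,352),(120,330))]
print("plate",np.mean(q,0), [np.linalg.norm(q[i]-q[i-1]).round(4) for i in range(4)])
print("hole c",P(179,282,.077))
t={k:P(*p,.075) for k,p in dict(t50=(450,333),t10=(632,364),t60=(491,273),t40=(462,398),t0=(623,297),t30=(520,435),s1=(79,81),s2=(733,204),s3=(40,425)).items()}
for k in t: print(k,t[k].round(4))
ax=lambda a,b: np.degrees(np.arctan2(*(b-a)[[1,0]]))
print("dial",(t["t50"]+t["t10"])/2)
print("yaws: y-dir", ax(t["t50"],t["t10"])-90, ax(t["s1"],t["s2"])-90, "x-dir",ax(t["s1"],t["s3"]),ax((q[0]+q[1])/2,(q[2]+q[3])/2), "lock-dial",ax(np.mean(q,0),(t["t50"]+t["t10"])/2)-90)
print(np.linalg.norm(np.mean(q,0)[:2]-((t["t50"]+t["t10"])/2)[:2]))
# pointer end of bar in current pic at top z=.11 : white line near (590,393)
c=cam("top")
for z in(.11,):
    A=onz(c,245+207/15,195+190/15,z);B=onz(c,245+250/15,195+290/15,z);print("pointer",A,B,ax(B,A))
```

```text
plate [ 0.53112774 -0.09801216  0.077     ] [np.float64(0.036), np.float64(0.0359), np.float64(0.0366), np.float64(0.0358)]
hole c [ 0.529787   -0.09854953  0.077     ]
t50 [ 0.535 -0.013  0.075]
t10 [0.5376 0.0468 0.075 ]
t60 [ 0.5141 -0.0035  0.075 ]
t40 [ 0.5561 -0.0058  0.075 ]
t0 [0.516  0.0392 0.075 ]
t30 [0.5665 0.0151 0.075 ]
s1 [ 0.4718 -0.1361  0.075 ]
s2 [0.4814 0.0689 0.075 ]
s3 [ 0.5867 -0.1422  0.075 ]
dial [0.53632507 0.01690023 0.075     ]
yaws: y-dir -2.499946692272985 -2.680600672463939 x-dir -3.0653663137517584 -0.9467890829332707 lock-dial -2.5896462325445526
0.11502986586035183
pointer [0.55055189 0.02343542 0.11      ] [0.53536854 0.01698919 0.11      ] 23.0040734449108
```

```bash
python3 -m inch '[[[-0.02,0.02,0],[0,0,-0.09],0.045],[[-0.02,0.02,0],[0,0,-0.09],0.045],[[0,0,0],[0,0,-0.09],0.04],[[0,0,0],[0,0,0],0.04]]'
python3 - <<'E'
from h import *
o=bot.get_obs();p=o["position"];y=np.radians(o["eef_rot"][2]);print(o["time_s"],p,o["eef_rot"])
ex=np.array([np.cos(y),np.sin(y)]);ey=np.array([np.sin(y),-np.cos(y)])
d=np.array((.5363,.0169))-p[:2];print(d@ex,d@ey)
w=cam("wrist");save(w,"w2c",200,150,400,300,4)
E
```

```text
time_s: 4.52
position: [0.5296, 0.0028, 0.2523]
eef_rot: [-179.9, 0.1, -156.5]
force: [-0.5, -1.1, -0.4]
opening: 0.0404
4.5167 [0.52959572 0.00284163 0.25225991] [-1.79932662e+02  6.11701788e-02 -1.56514136e+02]
-0.011751472004589088 0.010221945105588517
```

View pics/w2c.png

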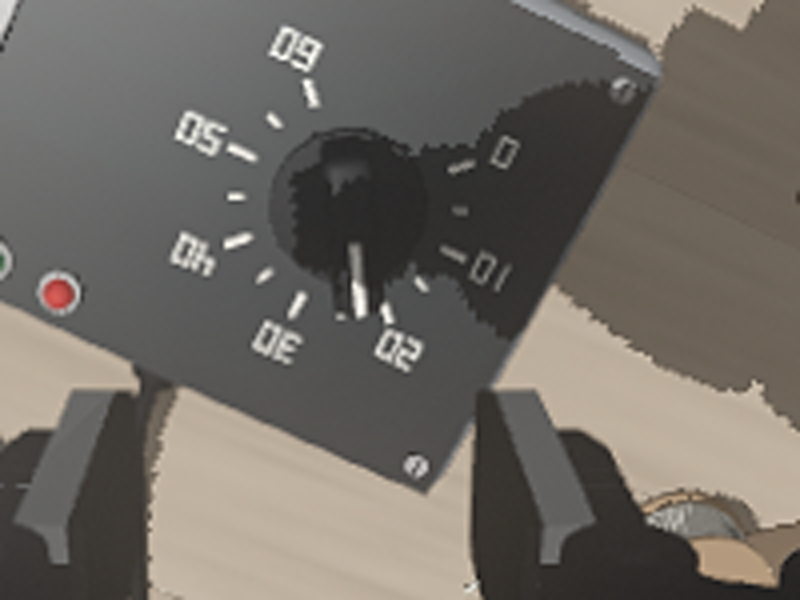

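```bash
python3 - <<'E'
from h import *
w=cam("wrist")
P=lambda u,v:onz(w,200+(u+.5)/4-.5,150+(v+.5)/4-.5,.11)
a,b=P(354,243),P(361,317);print(a,b,np.degrees(np.arctan2(*(b-a)[[1,0]])))
E
python3 -m inch '[[[-0.006,0.005,0.025],[0,0,0],0.04],[[-0.006,0.005,0.025],[0,0,0],0.04],[[0,0,0.03],[0,0,0],0.04],[[0,0,0.03],[0,0,0],0.035],[[0,0,0.02],[0,0,0],0.035],[[0,0,0],[0,0,0],0.035]]'
```

```text
[0.53602825 0.01846059 0.11      ] [0.55160607 0.02707728 0.11      ] 28.94867903726949
time_s: 5.12
position: [0.5334, 0.0167, 0.117]
eef_rot: [179.8, -0.3, -157.0]
force: [-0.6, -1.1, -1.0]
opening: 0.0351
```

```bash
python3 -m inch '[[[-0.002,0.001,0],[0,0,-0.09],0.03],[[0,0,0.01],[0,0,0],0.03],[[0,0,0],[0,0,0],0.03]]'
python3 - <<'E'
from h import *
w=cam("wrist");save(w,"w3");
o=bot.get_obs();p=o["position"];y=np.radians(o["eef_rot"][2]);print(o["time_s"],p,o["eef_rot"])
ex=np.array([np.cos(y),np.sin(y)]);ey=np.array([np.sin(y),-np.cos(y)])
d=np.array((.5363,.0169))-p[:2];print(d@ex,d@ey)
E
```

```text
time_s: 5.37
position: [0.5376, 0.0184, 0.111]
eef_rot: [-180.0, 0.0, -151.8]
force: [-0.4, 0.1, -0.6]
opening: 0.0304
5.4167 [0.53751654 0.01853722 0.1113352 ] [-1.79987309e+02 -7.07247012e-04 -1.51813834e+02]
0.00184560220984988 -0.0008684606574733827
```

View pics/w3.png

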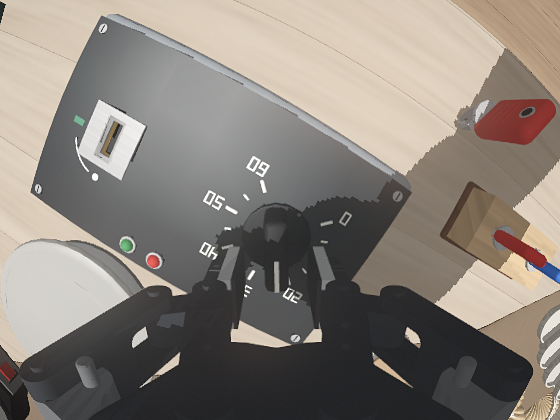

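```bash
python3 -m inch '[[[0.002,-0.001,0.013],[0,0,0],0.028],[[0,0,0.012],[0,0,0],0.028],[[0,0,0],[0,0,0],0.005],[[0,0,0],[0,0,0],0.005],[[0,0,0],[0,0,0],0.005],[[0,0,0],[0,0,0],0.005]]'; python3 -c "
from workcell import bot;o=bot.get_obs();print(o['force'],o['torque'],o['position'],o['eef_rot'],o['opening'])"
```

```text
time_s: 5.92
position: [0.5348, 0.0172, 0.084]
eef_rot: [179.9, -0.2, -151.6]
force: [2.5, -4.3, -22.0]
opening: 0.0102
[  2.47790602  -4.262023   -22.01755929] [-0.86131423 -0.28602967 -0.02538206] [0.53484437 0.01716522 0.08404476] [ 179.90847619   -0.18866639 -151.60493654] 0.010202168828420915
```

```bash
python3 -m inch '[[[0,0,0.001],[0,0,0],0.005],[[0,0,0.001],[0,0,0],0.005]]'
python3 - <<'E'
from h import *
o=bot.get_obs();print(o['force'],o['torque'],o['position'],o['eef_rot'],o['opening'])
w=cam("wrist");save(w,"w4",150,100,430,310,2.8)
E
```

```text
time_s: 6.08
position: [0.535, 0.0172, 0.0839]
eef_rot: [179.9, -0.2, -151.6]
force: [-8.4, -4.3, -0.9]
opening: 0.0109
[-8.41110908 -4.33708078 -0.8567773 ] [-0.65887051  1.93248213 -0.04456544] [0.53499435 0.01715817 0.08389684] [ 1.79946373e+02 -1.64614849e-01 -1.51587867e+02] 0.010863387237149257
```

View pics/w4.png

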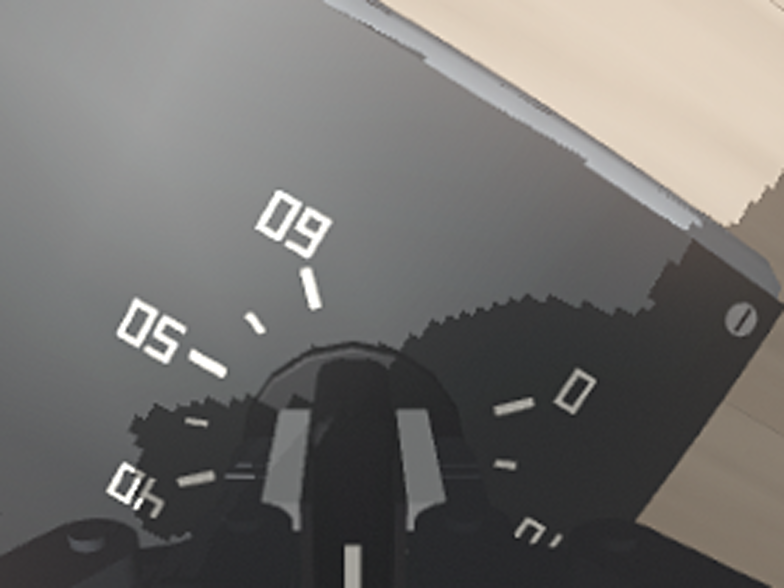

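```bash
python3 -m inch '[[[0,0,0],[0,0,0.1],0.005],[[0,0,0],[0,0,0.11],0.005],[[0,0,0],[0,0,0.11],0.005],[[0,0,0],[0,0,0.11],0.005],[[0,0,0],[0,0,0.11],0.005],[[0,0,0],[0,0,0.11],0.005],[[0,0,0],[0,0,0.11],0.005],[[0,0,0],[0,0,0],0.005]]';  python3 -c "
from workcell import bot;o=bot.get_obs();print(o['force'],o['torque'],o['position'],o['eef_rot'],o['opening'],o['qpos'])"
```

```text
time_s: 6.8
position: [0.535, 0.0179, 0.0839]
eef_rot: [180.0, -0.2, 164.5]
force: [-6.0, -1.2, -8.6]
opening: 0.0107
[-5.97610849 -1.17146238 -8.56498692] [-0.06519382  1.25560927 -0.04146833] [0.53497194 0.01786143 0.08394106] [ 1.79997037e+02 -1.65657090e-01  1.64498163e+02] 0.010712806763699092 [-1.21069430e+01 -3.62747873e+00 -1.94993452e+01  7.42933245e+01
  1.27673602e-02  3.39487979e+00]
```

```bash
python3 -m inch '[[[0,0,0],[0,0,0.112],0.005],[[0,0,0],[0,0,0.112],0.005],[[0,0,0],[0,0,0.112],0.005],[[0,0,0],[0,0,0.112],0.005],[[0,0,0],[0,0,0.112],0.005],[[0,0,0],[0,0,0],0.005],[[0,0,0],[0,0,0],0.005]]';  python3 - <<'E'
from h import *
o=bot.get_obs();print(o['force'],o['torque'],o['position'],o['eef_rot'],o['opening'],o['qpos'])
w=cam("wrist");save(w,"w5",150,100,430,310,2.8)
E
```

```text
time_s: 7.38
position: [0.5353, 0.0182, 0.084]
eef_rot: [-180.0, -0.1, 132.9]
force: [-5.1, 2.3, -8.7]
opening: 0.0108
[-5.10293909  2.29835984 -8.65915689] [ 0.58071669  1.00282478 -0.0388113 ] [0.53528419 0.01823565 0.08395241] [-1.79977663e+02 -1.45924523e-01  1.32948968e+02] 0.010773284868218611 [-1.20900437e+01 -3.62577853e+00 -1.94964625e+01  7.42617069e+01
  6.53112856e-02  3.49608845e+01]
```

View pics/w5.png

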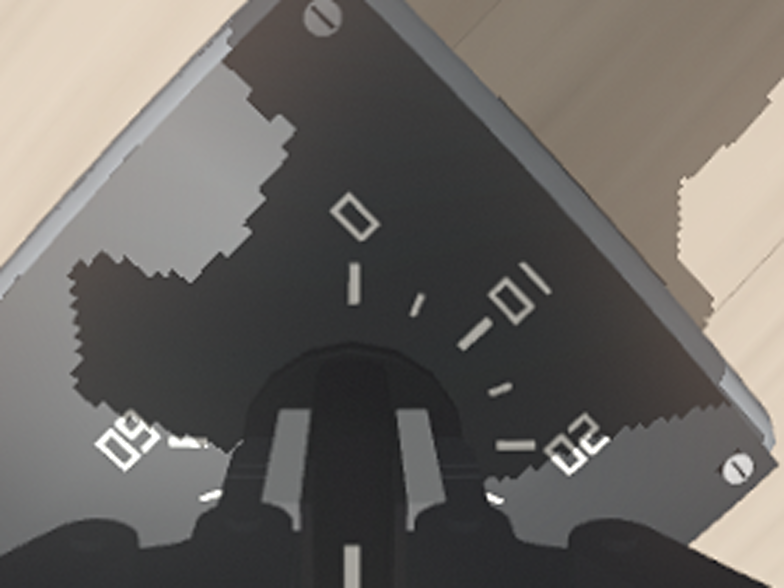

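```bash
python3 -m inch '[[[0,0,0],[0,0,0],0.03],[[0,0,0],[0,0,0],0.03],[[0,0,0],[0,0,0],0.035],[[0,0,-0.02],[0,0,0],0.035],[[0,0,-0.03],[0,0,0],0.04],[[0,0,-0.03],[0,0,0.1],0.04],[[0,0,-0.03],[0,0,0.12],0.04],[[0,0,-0.01],[0,0,0.12],0.05]]'; python3 -m inch '[[[0,0,0],[0,0,0.12],0.05],[[0,0,0],[0,0,0.12],0.05],[[0,0,0],[0,0,0.12],0.05],[[0,0,0],[0,0,0.04],0.05]]'
python3 - <<'E'
from h import *
o=bot.get_obs();print(o['force'],o['torque'],o['position'],o['eef_rot'],o['opening'],o['qpos'])
w=cam("wrist");save(w,"w6",0,0,560,420,1.4)
print(proj(w,(.4618,.1925,.072)))
E
```

```text
time_s: 8.1
position: [0.5386, 0.0169, 0.2103]
eef_rot: [179.6, 0.3, 113.0]
force: [1.1, 0.4, 1.0]
opening: 0.0498
time_s: 8.43
position: [0.5372, 0.0172, 0.2056]
eef_rot: [179.8, 0.0, 90.1]
force: [-0.4, 0.1, -0.4]
opening: 0.0501
[-0.44115668  0.1339373  -0.38184189] [-0.00484373 -0.07190454 -0.00543102] [0.53718816 0.01716824 0.2055642 ] [1.79836865e+02 3.05094033e-02 9.00527068e+01] 0.050082765356471444 [-1.21255793e+01 -5.41845432e+00 -8.51788677e+00  8.67346678e+01
  4.59127388e-03  7.78216771e+01]
[188.9781596    6.15186645]
```

View pics/w6.png

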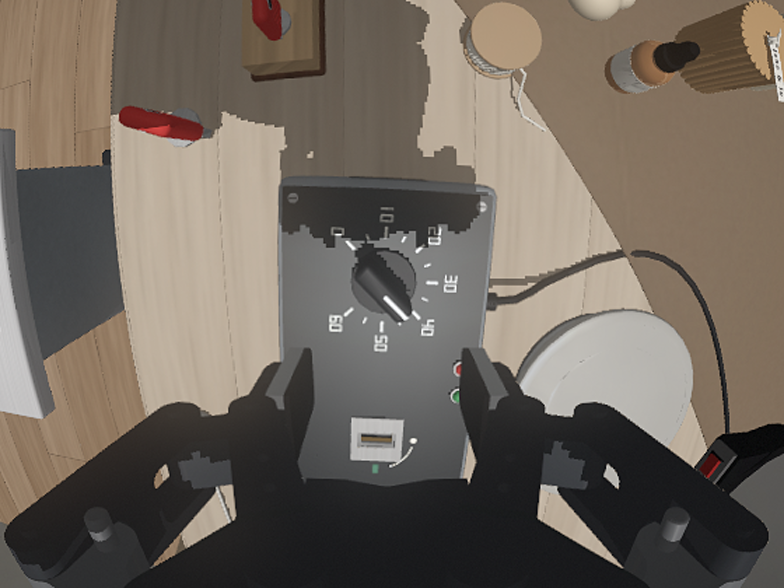

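```bash
python3 - <<'E'
from h import *
w=cam("wrist");save(w,"w6c",220,150,340,260,6)
E
python3 -m inch '[[[0.03,-0.012,0],[0,0,0],0.05],[[0.035,-0.015,0],[0,0,0],0.05],[[0.03,-0.015,0],[0,0,0],0.05],[[0.02,-0.013,0],[0,0,0],0.05],[[0,0,0],[0,0,0],0.05]]'
python3 - <<'E'
from h import *
o=bot.get_obs();print(o['position'],o['eef_rot'],o['opening'])
w=cam("wrist");save(w,"w7",0,0,560,420,1.4)
print(proj(w,(.4618,.1925,.072)))
E
```

```text
time_s: 8.95
position: [0.4789, 0.1352, 0.2052]
eef_rot: [179.9, -0.1, 90.8]
force: [0.1, -0.7, 0.0]
opening: 0.0502
[0.4789161  0.13518225 0.20517535] [ 1.79934009e+02 -5.65142401e-02  9.07678873e+01] 0.050170293412051384
[256.28678464 134.80394011]
```

View pics/w6c.png

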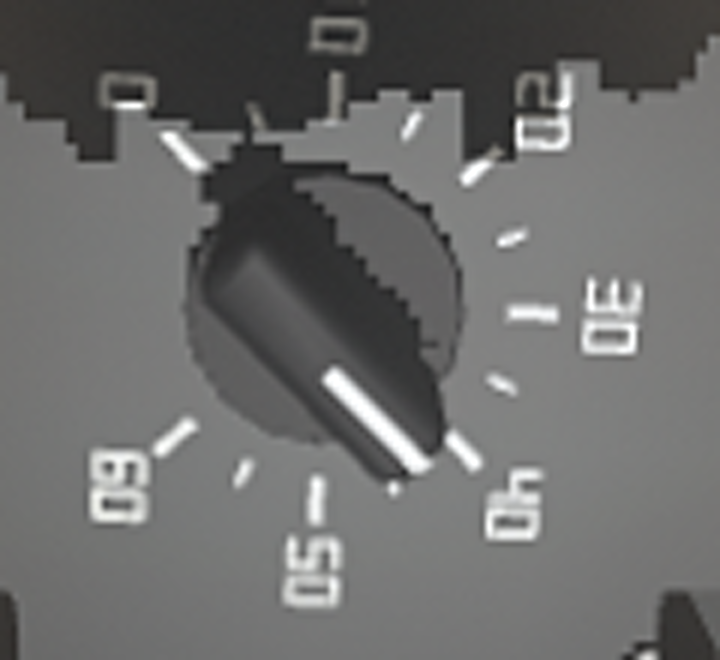

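View pics/w7.png

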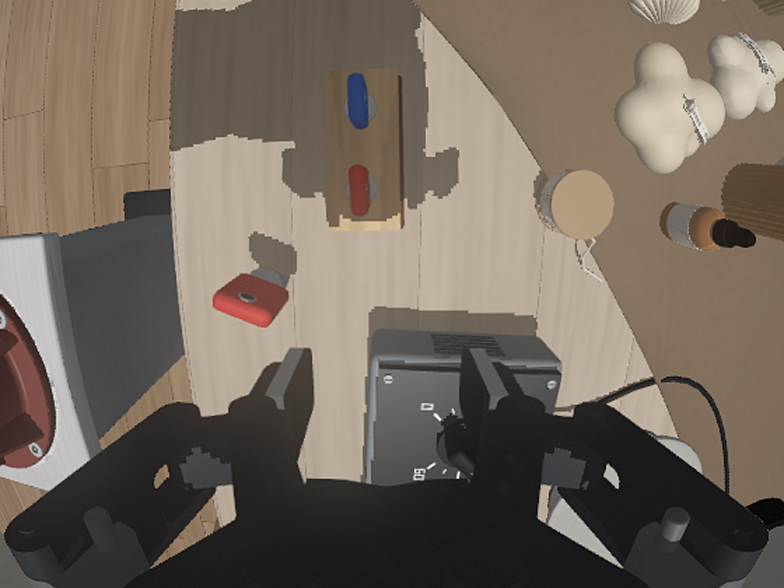

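Run:
```python
from h import *
w=cam("wrist")
# pose of earlier picture: yaw 90.05 pos (.5372,.0172,.2056): shift of cam by translation, rot slightly differs
o=bot.get_obs();print(o["eef_rot"],o["position"])
dy=np.radians(90.05-o["eef_rot"][2]);Rz=np.array([[np.cos(dy),-np.sin(dy),0],[np.sin(dy),np.cos(dy),0],[0,0,1]])
w2=dict(w);w2["R"]=w["R"]@Rz.T;w2["C"]=np.array([.53719,.01717,.20556])+Rz@(w["C"]-o["position"])
P=lambda u,v,z:onz(w2,220+(u+.5)/6-.5,150+(v+.5)/6-.5,z)
an=lambda a,b:np.degrees(np.arctan2(*(b-a)[[1,0]]))
print("pointer",an(P(328,375,.11),P(422,465,.11)), "0-40 ticks",an(P(165,132,.075),P(476,468,.075)),"20-60",an(P(155,455,.075),P(490,155,.075)))
print("centre",(P(335,97,.075)+P(316,500,.075))/2)
# key in current
def bow(img,cc):
    hs=cv2.cvtColor(w["pixels"],cv2.COLOR_RGB2HSV);H,S,V=[hs[...,k].astype(int) for k in range(3)]
    m=(((H<8)|(H>172))&(S>140)&(V>60)).astype(np.uint8)
    n,l,st,ce=cv2.connectedComponentsWithStats(m)
    for i in range(1,n):
        if st[i,4]>100:print(st[i],ce[i])
bow(0,0)
save(w,"w7c",220,40,300,170,4.6)
```

```text
[1.79886268e+02 1.21106060e-02 9.06257449e+01] [0.48072639 0.13258329 0.20497097]
pointer -44.75490912005803 0-40 ticks -47.94793170834714 20-60 42.72191721594084
centre [0.534949   0.01956132 0.075     ]
[248 116  13  29 285] [253.66666667 128.43508772]
[151 207  42  25 529] [170.9489603  219.24763705]
```

View pics/w7c.png

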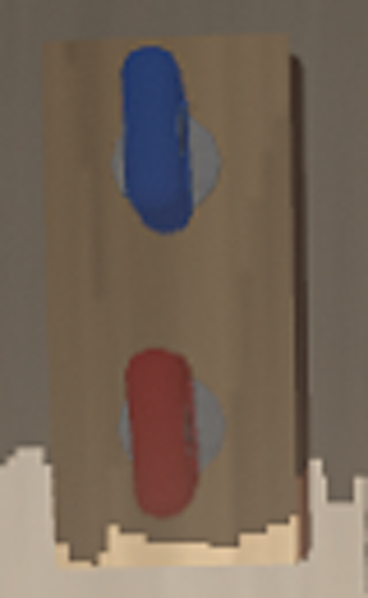

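Run:
```python
from h import *
w=cam("wrist");o=bot.get_obs();print(o["position"],o["eef_rot"],w["C"])
P=lambda u,v,z:onz(w,220+(u+.5)/4.6-.5,40+(v+.5)/4.6-.5,z)
an=lambda a,b:np.degrees(np.arctan2(*(b-a)[[1,0]]))
print("left edge",an(P(135,495,.094),P(127,375,.094)), an(P(198,490,.094),P(190,375,.094)))
a,b=P(162,518,.094),P(156,348,.094);print("ends",a,b,np.linalg.norm(a-b),(a+b)/2,an(a,b))
print("block",an(P(57,560,.042),P(45,45,.042)),an(P(300,540,.042),P(290,50,.042)))
q=[P(57,560,.042),P(45,40,.042),P(290,40,.042),P(300,560,.042)];print(np.round(q,4),np.mean(q,0))
# collar disc of red key: right extreme (222,425), left (118,430)
print("collar",P(222,425,.044),P(118,428,.044))
# hidden: red centroid triang with top
c=cam("top");print(tri(c,(186,247.69),w,(253.67,128.4)))
```

```text
[0.48098119 0.13189894 0.20470226] [1.79912216e+02 1.62244265e-02 9.05289562e+01] [0.47975843 0.19957032 0.34743373]
left edge 93.87264308828179 94.29048469753806
ends [0.46400777 0.17695568 0.094     ] [0.4628944  0.20585579 0.094     ] 0.028921547677325393 [0.46345108 0.19140574 0.094     ] 92.20621026052304
block 91.53895257409985 91.82423427366449
[[0.4391 0.1636 0.042 ]
 [0.4362 0.272  0.042 ]
 [0.4858 0.2715 0.042 ]
 [0.4891 0.1639 0.042 ]] [0.46251539 0.21773813 0.042     ]
collar [0.47293555 0.19149518 0.044     ] [0.45195403 0.19085709 0.044     ]
[0.46168811 0.19472281 0.06066956]
```

```bash
python3 -m inch '[[[0.03,-0.009,0],[0,0,-0.025],0.045],[[0.0295,-0.0085,0.02],[0,0,-0.025],0.04],[[0,0,0.03],[0,0,0],0.036],[[0,0,0.03],[0,0,0],0.036],[[0,0,0],[0,0,0],0.036],[[0,0,0],[0,0,0],0.036]]'
python3 - <<'E'
from h import *
o=bot.get_obs();print(o["position"],o["eef_rot"]);w=cam("wrist");save(w,"w8",130,100,430,320,2.6)
E
```

```text
time_s: 9.65
position: [0.4612, 0.1902, 0.1233]
eef_rot: [-179.8, 0.0, 93.2]
force: [0.3, -0.2, 1.4]
opening: 0.0358
[0.46122463 0.19023254 0.12331293] [-1.79836517e+02  2.14788349e-02  9.32268591e+01]
```

View pics/w8.png

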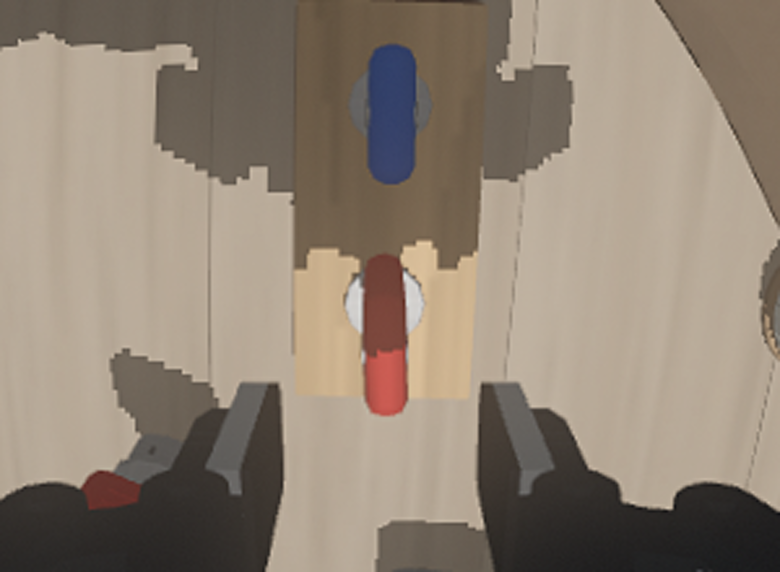

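```bash
python3 -m inch '[[[0.0005,0.001,0.03],[0,0,0],0.036],[[0,0,0.025],[0,0,0],0.036],[[0,0,0.014],[0,0,0],0.034],[[0,0,0],[0,0,0],0.034],[[0,0,0],[0,0,0],0.034]]'
python3 - <<'E'
from h import *
o=bot.get_obs();print(o["position"],o["eef_rot"],o["force"]);w=cam("wrist");save(w,"w9",130,100,430,320,2.6)
E
```

```text
time_s: 10.12
position: [0.4639, 0.1913, 0.0569]
eef_rot: [179.9, -0.0, 93.2]
force: [0.5, -0.1, 1.2]
opening: 0.0341
[0.46393801 0.19125405 0.0568663 ] [ 1.79917110e+02 -1.58256696e-03  9.32239856e+01] [ 0.5129993  -0.09772588  1.20018046]
```

View pics/w9.png

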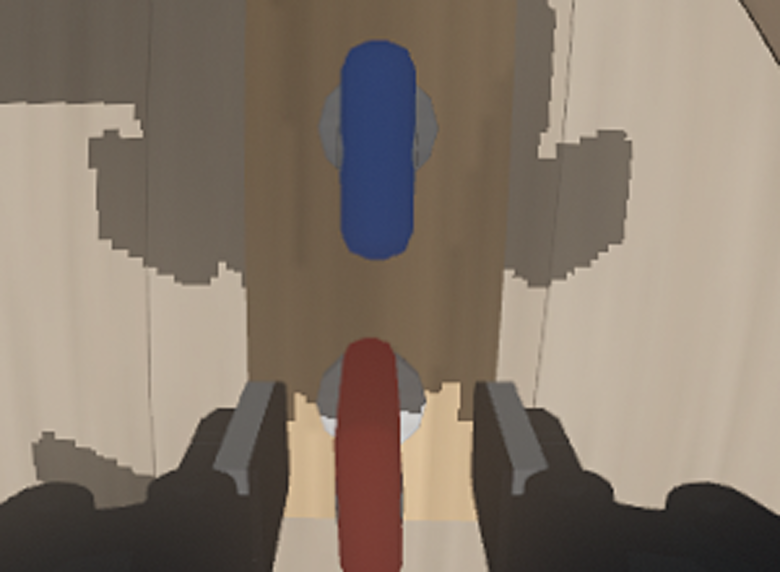

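```bash
python3 -m inch '[[[0,-0.0015,0.002],[0,0,0],0.03],[[0,0,0],[0,0,0],0.004],[[0,0,0],[0,0,0],0.004],[[0,0,0],[0,0,0],0.004],[[0,0,0],[0,0,0],0.004],[[0,0,0],[0,0,0],0.004]]'
python3 - <<'E'
from h import *
o=bot.get_obs();print(o["position"],o["eef_rot"],o["force"],o["torque"],o["opening"])
E
```

```text
time_s: 10.67
position: [0.4621, 0.1916, 0.0544]
eef_rot: [179.9, 0.0, 93.3]
force: [-1.0, 0.1, 6.5]
opening: 0.0092
[0.46209843 0.19158379 0.05439022] [1.79896561e+02 9.24155657e-03 9.32697168e+01] [-0.9812837   0.11663141  6.51443354] [-0.15622831  0.26640359  0.00967765] 0.009231996075882914
```

```bash
python3 -m inch '[[[0,0,-0.01],[0,0,0],0.004],[[0,0,-0.015],[0,0,0],0.004],[[0,0,-0.02],[0,0,0],0.004],[[0,0,-0.03],[0,0,0],0.004],[[0,0,-0.03],[0,0,0],0.004],[[-0.015,0.003,-0.025],[0,0,0],0.004],[[-0.03,0.005,0],[0,0,0],0.004],[[-0.033,0.006,0],[0,0,0],0.004]]'
python3 -m inch '[[[-0.035,0.006,0],[0,0,0],0.004],[[-0.035,0.006,0],[0,0,0],0.004],[[-0.035,0.006,0],[0,0,0],0.004],[[-0.035,0.006,0],[0,0,0],0.004],[[-0.03,0.006,0],[0,0,0],0.004],[[-0.025,0.004,0],[0,0,0],0.004],[[-0.02,0.004,0],[0,0,0],0.004],[[0,0,0],[0,0,0],0.004]]'
python3 - <<'E'
from h import *
o=bot.get_obs();print(o["position"],o["eef_rot"],o["force"],o["torque"],o["opening"])
w=cam("wrist");save(w,"w10",0,0,560,420,1.4)
E
```

```text
time_s: 11.33
position: [0.4807, 0.1145, 0.1861]
eef_rot: [179.8, 0.0, 93.4]
force: [-0.8, -0.4, -1.2]
opening: 0.0094
time_s: 12.0
position: [0.5304, -0.1014, 0.1835]
eef_rot: [180.0, 0.1, 93.1]
force: [0.1, -0.7, -0.6]
opening: 0.0095
[ 0.5303766 -0.1014327  0.1834941] [1.79985551e+02 6.41464414e-02 9.30796474e+01] [ 0.0962709  -0.65325912 -0.58542055] [ 0.02941044 -0.03543472 -0.00268277] 0.009460323716177586
```

View pics/w10.png

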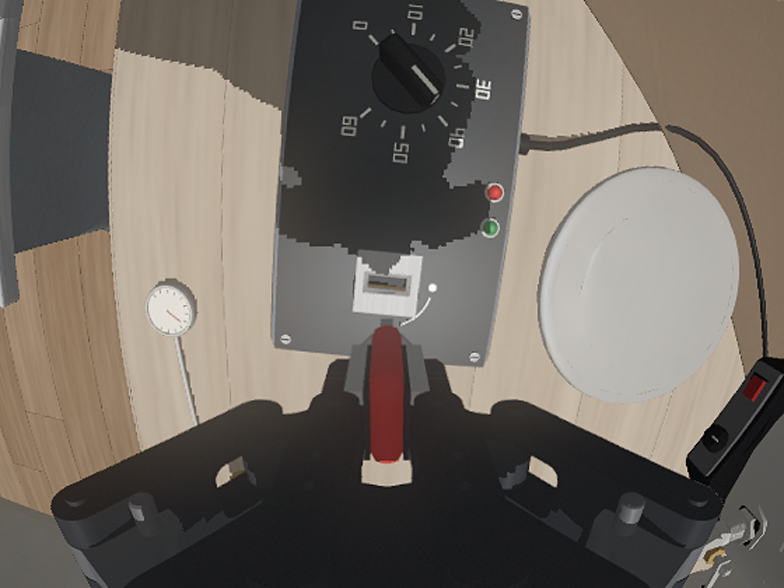

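Run:
```python
from h import *
w=cam("wrist");save(w,"w11",235,0,355,120,6)
```

```text
(no output)
```

View pics/w11.png

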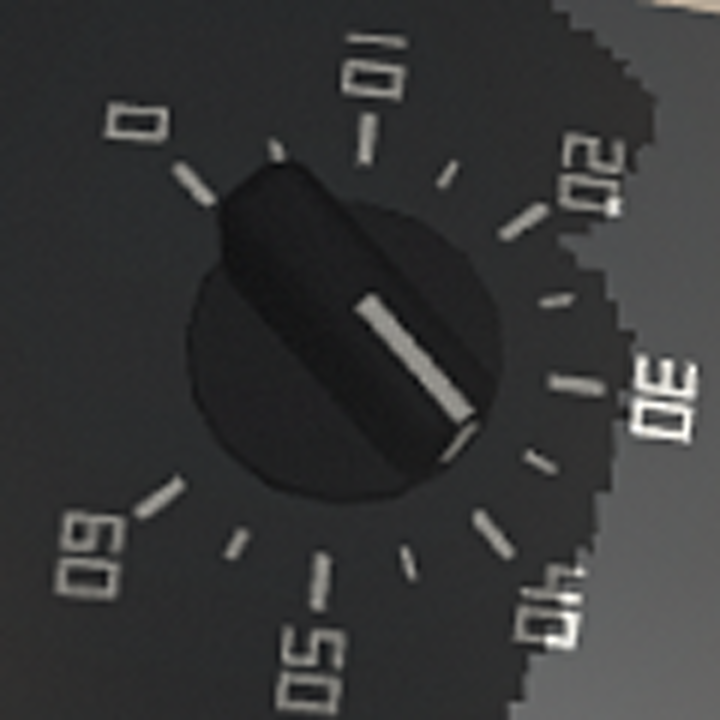

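Run:
```python
from h import *
w=cam("wrist")
P=lambda u,v,z:onz(w,235+(u+.5)/6-.5,0+(v+.5)/6-.5,z)
an=lambda a,b:np.degrees(np.arctan2(*(b-a)[[1,0]]))
print("pointer",an(P(367,302,.11),P(465,415,.11)),P(367,302,.11),P(465,415,.11))
print("tick 0-40",an(P(178,168,.075),P(512,555,.075)),"60-20",an(P(140,514,.075),P(546,208,.075)),"50-10",an(P(318,608,.075),P(370,115,.075)),"0-40in",an(P(210,202,.075),P(480,518,.075)))
print("bar edge r",an(P(330,190,.105),P(490,380,.105)),"l",an(P(225,260,.105),P(400,475,.105)), an(P(225,260,.09),P(400,475,.09)))
print((P(318,608,.075)+P(370,115,.075))/2)
```

```text
pointer -46.82342001939218 [0.53631332 0.01898219 0.11      ] [0.54771606 0.00682956 0.11      ]
tick 0-40 -47.25878935660035 60-20 42.152827785179916 50-10 87.35460762737468 0-40in -47.549567019749766
bar edge r -48.13679584948467 l -48.99343024662112 -48.993430246621074
[0.53550134 0.01981821 0.075     ]
```

```bash
python3 -m inch '[[[0,0,0],[0,0,-0.12],0.004],[[0,0,0],[0,0,-0.123],0.004],[[0,0,0],[0,0,-0.123],0.004],[[0,0,0],[0,0,-0.123],0.004],[[0,0,0],[0,0,-0.123],0.004],[[0,0,0],[0,0,-0.123],0.004],[[0,0,0],[0,0,-0.123],0.004],[[0,0,0],[0,0,-0.123],0.004]]'
python3 -m inch '[[[0,0,0],[0,0,-0.123],0.004],[[0,0,0],[0,0,-0.123],0.004],[[0,0,0],[0,0,-0.123],0.004],[[0,0,0],[0,0,-0.12],0.004],[[0,0,0],[0,0,0],0.004],[[0,0,0],[0,0,0],0.004]]'
python3 - <<'E'
from h import *
o=bot.get_obs();print(o["position"],o["eef_rot"],o["force"],o["torque"],o["opening"],o["qpos"])
w=cam("wrist");save(w,"w12",150,100,410,310,3);s=cam("scene");save(s,"s12",220,150,360,260,5)
E
```

```text
time_s: 12.82
position: [0.5298, -0.0966, 0.1835]
eef_rot: [180.0, 0.0, 149.9]
force: [-0.1, 0.1, -0.7]
opening: 0.0097
time_s: 13.32
position: [0.5299, -0.097, 0.1834]
eef_rot: [-180.0, 0.0, 177.3]
force: [-0.2, 0.3, -0.6]
opening: 0.0094
[ 0.52985989 -0.09702904  0.18343163] [-1.79997472e+02  1.23289904e-02  1.77346713e+02] [-0.16192358  0.34966503 -0.64143123] [-0.012935    0.00101133 -0.03145027] 0.009380634956832948 [-2.42999200e+01 -5.03373978e+00 -1.04503516e+01  8.45709961e+01
  2.19826058e-03 -2.16466330e+01]
```

View pics/w12.png

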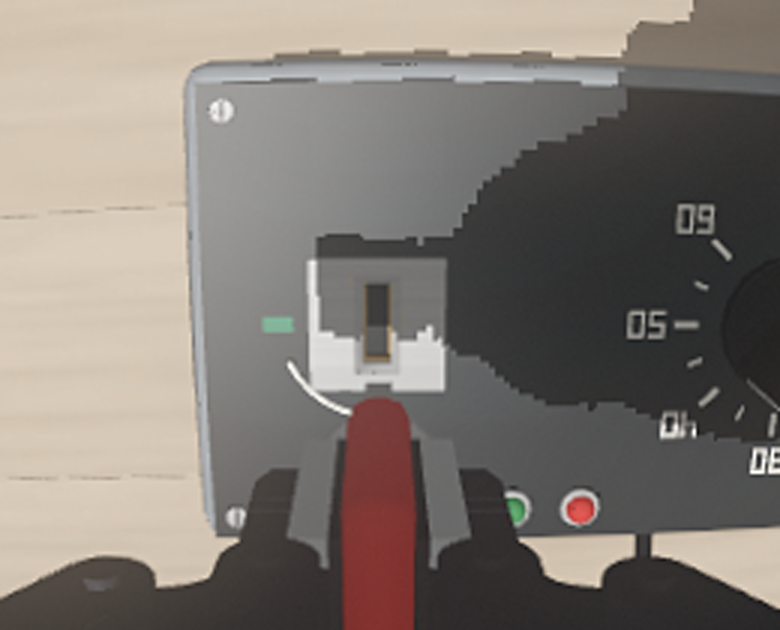

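View pics/s12.png

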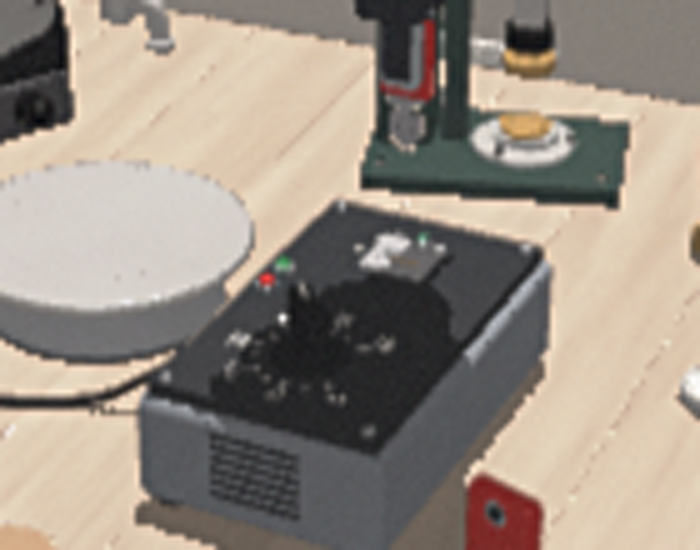

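Run:
```python
from h import *
w=cam("wrist");o=bot.get_obs()
P=lambda u,v,z=.077:onz(w,150+(u+.5)/3-.5,100+(v+.5)/3-.5,z)
q=[P(*p) for p in((309,259),(446,259),(446,391),(309,391))]
print(np.round(q,4),np.mean(q,0)); print([np.linalg.norm(q[i]-q[i-1]).round(4) for i in range(4)])
an=lambda a,b:np.degrees(np.arctan2(*(b-a)[[1,0]]))
print("xdir",an(q[0],q[3]),an(q[1],q[2]),"slot",an(P(377,283),P(377,372)),P(377,283),P(377,372),(P(377,283)+P(377,372))/2)
y=np.radians(o["eef_rot"][2]);p=o["position"]
ex=np.array([np.cos(y),np.sin(y)]);ey=np.array([np.sin(y),-np.cos(y)])
for T in (np.mean(q,0)[:2],(.5311,-.098)): print((T-p[:2])@ex,(T-p[:2])@ey)
# key tip location in scene
s=cam("scene")
for z in (.143,): print("tip proj",proj(s,(*p[:2],p[2]-.0404)))
```

```text
[[ 0.5115 -0.1135  0.077 ]
 [ 0.5132 -0.0779  0.077 ]
 [ 0.5493 -0.0789  0.077 ]
 [ 0.5476 -0.1158  0.077 ]] [ 0.5304059 -0.0965405  0.077    ]
[np.float64(0.0362), np.float64(0.0356), np.float64(0.0362), np.float64(0.0369)]
xdir -3.7440568483298793 -1.6659224303533373 slot -2.71259237384701 [ 0.51874657 -0.09611872  0.077     ] [ 0.54306798 -0.09727105  0.077     ] [ 0.53090728 -0.09669488  0.077     ]
-0.0004543697813159533 0.0010680136955582586
-0.001215269423017579 -0.00035780158507958004
tip proj [300.85630903 179.42686211]
```

```bash
python3 -m inch '[[[-0.0005,0,0.02],[0,0,0],0.004],[[0,0,0.02],[0,0,0],0.004],[[0,0,0.015],[0,0,0],0.004],[[0,0,0.002],[0,0,0],0.004],[[0,0,0],[0,0,0],0.004],[[0,0,0],[0,0,0],0.004]]'
python3 - <<'E'
from h import *
o=bot.get_obs();print(o["position"],o["eef_rot"],o["force"],o["torque"],o["opening"])
w=cam("wrist");save(w,"w13",180,120,380,280,4);s=cam("scene");save(s,"s13",270,160,350,225,8.5)
E
```

```text
time_s: 14.02
position: [0.5307, -0.0982, 0.1271]
eef_rot: [-180.0, 0.0, 177.5]
force: [0.2, -0.7, 0.0]
opening: 0.0092
[ 0.53072637 -0.09816798  0.12705961] [-1.79978793e+02  4.39520410e-02  1.77452397e+02] [ 0.18643353 -0.65614217  0.00627536] [-0.03082904 -0.0201802   0.01321755] 0.009200904195025108
```

View pics/w13.png

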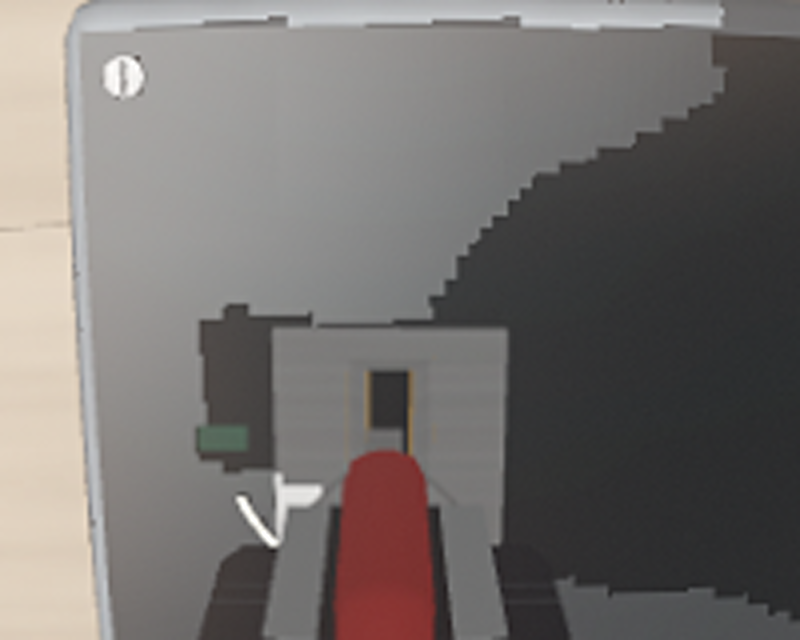

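View pics/s13.png

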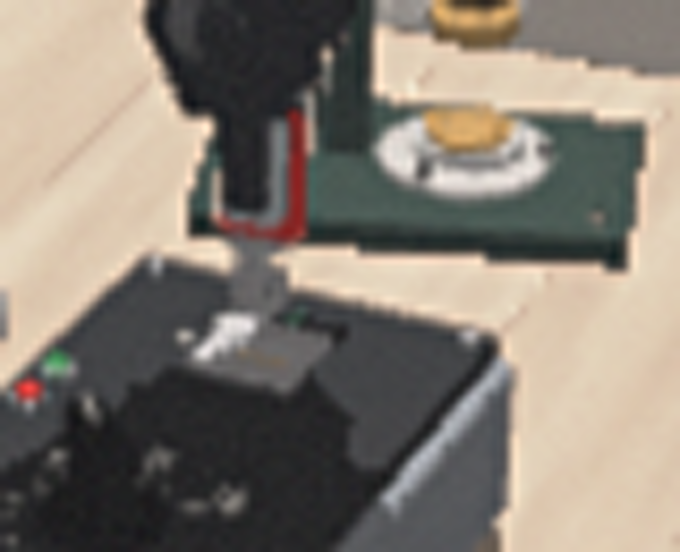

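Run:
```python
from h import *
ps=[]
for i in range(6):
    w=cam("wrist");o=bot.get_obs();ps.append(np.r_[o["position"],o["eef_rot"]])
ps=np.array(ps);print(ps.round(4));p=np.median(ps,0)
cr=lambda X:(((proj(w,X)+.5)-[180,120])*4-.5).round(1)
print(p,w["C"])
e=np.array([np.cos(np.radians(-2.6)),np.sin(np.radians(-2.6)),0])
for d in(-.009,-.007,-.005):print("tip",d,cr(p[:3]+[0,0,-.0404]+d*e),"+8up",cr(p[:3]+[0,0,-.0324]+d*e))
L=np.array([.5311,-.0976,.077])
print("slot end",cr(L-.011*e),cr(L-.0135*e),"plate edge",cr(L-.018*e))
```

```text
[[ 5.311000e-01 -9.840000e-02  1.274000e-01 -1.799555e+02  1.011000e-01
   1.774733e+02]
 [ 5.310000e-01 -9.830000e-02  1.273000e-01 -1.799577e+02  8.880000e-02
   1.774752e+02]
 [ 5.309000e-01 -9.830000e-02  1.270000e-01 -1.799662e+02  7.350000e-02
   1.774804e+02]
 [ 5.308000e-01 -9.820000e-02  1.269000e-01 -1.799719e+02  5.950000e-02
   1.774837e+02]
 [ 5.307000e-01 -9.820000e-02  1.267000e-01 -1.799759e+02  4.190000e-02
   1.774869e+02]
 [ 5.306000e-01 -9.810000e-02  1.265000e-01 -1.799832e+02  2.850000e-02
   1.774868e+02]]
[ 5.30866120e-01 -9.82480999e-02  1.26954022e-01 -1.79969066e+02
  6.65250722e-02  1.77482045e+02] [ 0.46491077 -0.09405124  0.26910875]
tip -0.009 [376.6 409.8] +8up [376.3 426.7]
tip -0.007 [376.6 422.7] +8up [376.3 440.1]
tip -0.005 [376.6 435.6] +8up [376.3 453.4]
slot end [381.3 380.1] [381.3 364.4] plate edge [381.3 335.9]
```

```bash
python3 -m inch '[[[0,0.0007,0.003],[0,0,0],0.004],[[0,0,0.003],[0,0,0],0.004],[[0,0,0.003],[0,0,0],0.004],[[0,0,0.003],[0,0,0],0.004],[[0,0,0],[0,0,0],0.004]]'
python3 -c "
from workcell import bot;o=bot.get_obs();print(o['force'],o['torque'],o['position'],o['eef_rot'])"
```

```text
time_s: 14.83
position: [0.53, -0.0971, 0.1131]
eef_rot: [180.0, -0.1, 177.5]
force: [0.3, -0.0, -1.0]
opening: 0.0093
[ 0.28137689 -0.0388871  -1.02674811] [ 0.00611823 -0.0430413  -0.05204133] [ 0.52997761 -0.09714757  0.11312385] [ 1.79979539e+02 -6.90240573e-02  1.77490475e+02]
```

```bash
python3 -m inch '[[[0,0,0.002],[0,0,0],0.004],[[0,0,0.002],[0,0,0],0.004],[[0,0,0.001],[0,0,0],0.004],[[0,0,0],[0,0,0],0.004]]'
python3 - <<'E'
from h import *
o=bot.get_obs();print(o['force'],o['torque'],o['position'],o['eef_rot'])
w=cam("wrist");save(w,"w14",180,120,380,280,4)
E
```

```text
time_s: 15.17
position: [0.5303, -0.0973, 0.1088]
eef_rot: [180.0, -0.0, 177.5]
force: [-0.4, -0.6, 0.2]
opening: 0.0091
[-0.40226385 -0.62554106  0.19531596] [-0.03164359 -0.01018925 -0.0094386 ] [ 0.53032346 -0.09730908  0.10882039] [ 1.79999022e+02 -1.84875009e-02  1.77490094e+02]
```

View pics/w14.png

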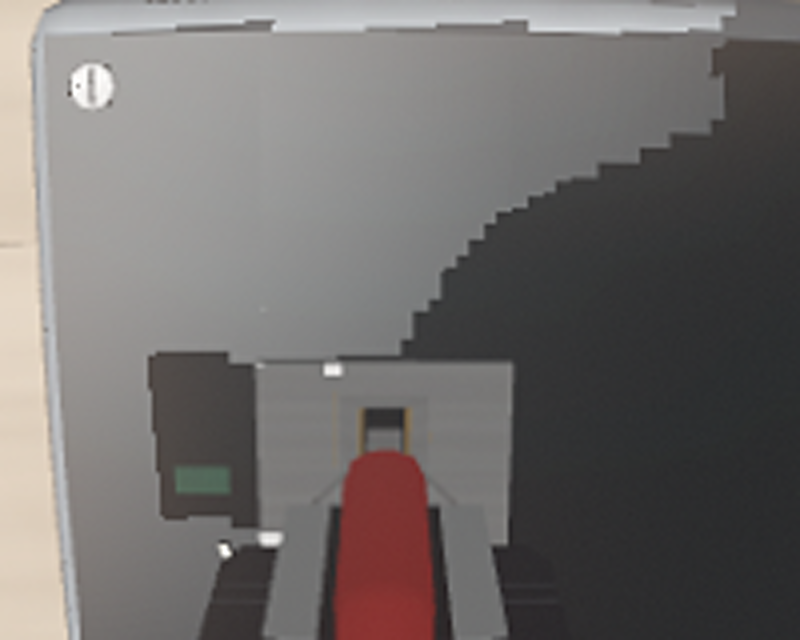

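```bash
python3 -m inch '[[[0.0007,0,0.002],[0,0,0],0.004],[[0,0,0.002],[0,0,0],0.004],[[0,0,0.002],[0,0,0],0.004],[[0,0,0.002],[0,0,0],0.004],[[0,0,0],[0,0,0],0.004]]'
python3 - <<'E'
from h import *
o=bot.get_obs();print(o['force'],o['torque'],o['position'],o['eef_rot'])
w=cam("wrist");save(w,"w15",180,120,380,280,4)
E
```

```text
time_s: 15.63
position: [0.5295, -0.0972, 0.1005]
eef_rot: [180.0, -0.0, 177.5]
force: [-0.7, 0.7, -1.2]
opening: 0.0093
[-0.65011451  0.74736346 -1.189618  ] [-0.01260057 -0.03081384  0.04673181] [ 0.52948836 -0.09720325  0.10053655] [ 1.79988865e+02 -3.72746218e-02  1.77489565e+02]
```

View pics/w15.png

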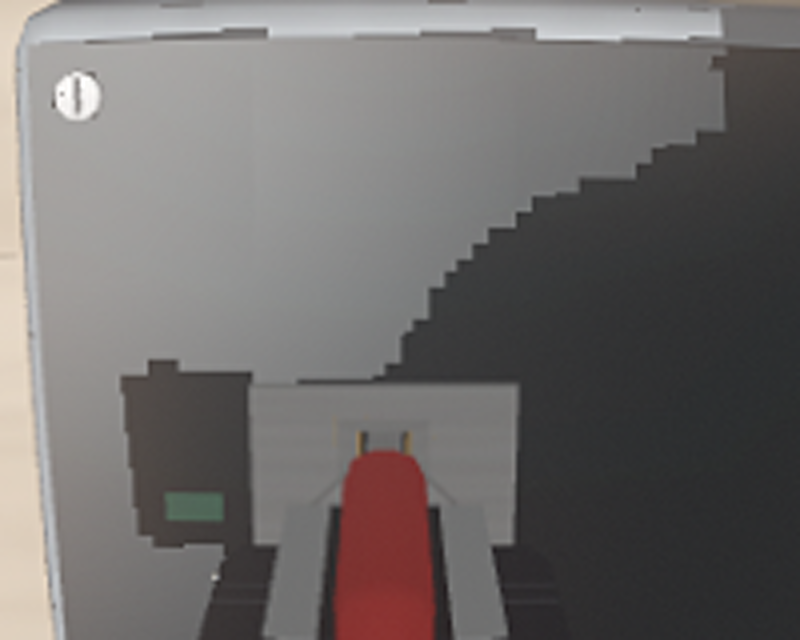

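```bash
python3 -m inch '[[[0,0,0.001],[0,0,0.08],0.004],[[0,0,0.001],[0,0,-0.08],0.004],[[0,0,0.001],[0,0,-0.08],0.004],[[0,0,0.001],[0,0,0.08],0.004],[[0,0,0.001],[0,0,0.08],0.004],[[0,0,0.001],[0,0,-0.08],0.004],[[0,0,0.001],[0,0,-0.08],0.004],[[0,0,0],[0,0,0.08],0.004]]'
python3 - <<'E'
from h import *
o=bot.get_obs();print(o['force'],o['torque'],o['position'],o['eef_rot'],o["opening"])
E
```

```text
time_s: 16.35
position: [0.5302, -0.0974, 0.0951]
eef_rot: [-180.0, 0.1, 178.0]
force: [-0.7, 1.7, 5.5]
opening: 0.0092
[-0.70293976  1.69863132  5.52919509] [ 0.49818879  0.22357166 -0.03001158] [ 0.53024582 -0.09741502  0.09510207] [-1.79978608e+02  7.54409415e-02  1.77952964e+02] 0.009155807926133514
```

```bash
python3 -m inch '[[[0,0,0.001],[0,0,0.08],0.004],[[0,0,0.001],[0,0,-0.08],0.004],[[0,0,0.001],[0,0,-0.08],0.004],[[0,0,0.001],[0,0,0.08],0.004],[[0,0,0.001],[0,0,0.08],0.004],[[0,0,0.0005],[0,0,-0.08],0.004],[[0,0,0],[0,0,-0.08],0.004],[[0,0,0],[0,0,0.08],0.004]]'
python3 - <<'E'
from h import *
o=bot.get_obs();print(o['force'],o['torque'],o['position'],o['eef_rot'],o["opening"])
w=cam("wrist");save(w,"w16",180,120,380,280,4)
E
```

```text
time_s: 17.02
position: [0.5303, -0.0975, 0.0895]
eef_rot: [-180.0, 0.1, 178.0]
force: [0.3, 0.5, 4.0]
opening: 0.0089
[0.26346008 0.47621412 3.9884883 ] [0.09597223 0.00992044 0.00203616] [ 0.53034119 -0.09750178  0.08948367] [-1.79971219e+02  8.16204637e-02  1.77951657e+02] 0.00889186207312096
```

View pics/w16.png

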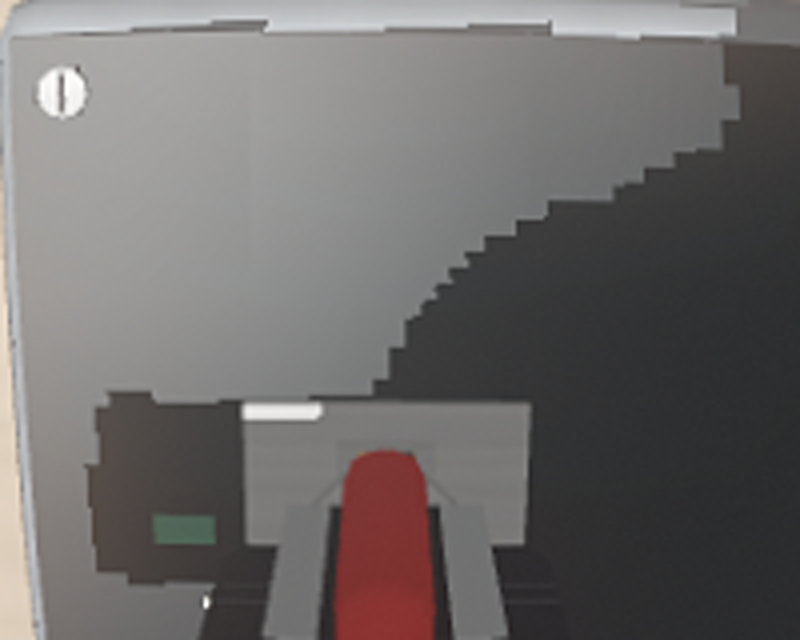

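```bash
python3 -m inch '[[[0,0,0.001],[0,0,0.08],0.004],[[0,0,0.0005],[0,0,-0.08],0.004],[[0,0,0.0005],[0,0,-0.08],0.004],[[0,0,0],[0,0,0.08],0.004],[[0,0,0],[0,0,0],0.004]]'
python3 - <<'E'
from h import *
o=bot.get_obs();print(o['force'],o['torque'],o['position'],o['eef_rot'],o["opening"])
E
```

```text
time_s: 17.48
position: [0.5307, -0.0977, 0.0893]
eef_rot: [-179.9, 0.1, 177.3]
force: [-6.0, 1.6, 19.5]
opening: 0.0095
[-5.97766286  1.57688564 19.52281416] [0.48609074 1.35400952 0.01315943] [ 0.53068052 -0.09772578  0.08933265] [-1.79924166e+02  1.44973563e-01  1.77323119e+02] 0.00953080055046805
```

```bash
python3 -m inch '[[[0,0,-0.0007],[0,0,0.08],0.004],[[0,0,0],[0,0,0.1],0.004],[[0,0,0],[0,0,0.1],0.004],[[0,0,0],[0,0,0],0.004]]'
python3 - <<'E'
from h import *
o=bot.get_obs();print(o['force'],o['torque'],o['position'],o['eef_rot'],o["opening"])
E
```

```text
time_s: 17.82
position: [0.5306, -0.0977, 0.0894]
eef_rot: [-180.0, 0.1, 161.1]
force: [-3.8, 1.1, 14.0]
opening: 0.0091
[-3.79467655  1.06188201 14.03156569] [ 0.42325586  0.91340095 -0.10220485] [ 0.53055148 -0.09765002  0.08938762] [-1.79977961e+02  1.35204369e-01  1.61132074e+02] 0.009063662664056482
```

```bash
python3 -m inch '[[[0,0,0],[0,0,0.1],0.004],[[0,0,0],[0,0,0.1],0.004],[[0,0,0],[0,0,0.1],0.004],[[0,0,0],[0,0,0.1],0.004],[[0,0,0],[0,0,0.1],0.004],[[0,0,0],[0,0,0.1],0.004],[[0,0,0],[0,0,0.1],0.004],[[0,0,0],[0,0,0.1],0.004]]'
python3 - <<'E'
from h import *
o=bot.get_obs();print(o['force'],o['torque'],o['position'],o['eef_rot'],o["opening"])
w=cam("wrist");save(w,"w17",130,70,430,300,2.6)
E
```

```text
time_s: 18.48
position: [0.5307, -0.0974, 0.0894]
eef_rot: [179.9, 0.1, 115.4]
force: [-2.8, 2.3, 12.8]
opening: 0.0093
[-2.82621747  2.32128453 12.8364699 ] [0.64459132 0.71507333 0.1351599 ] [ 0.53071667 -0.09738757  0.08937986] [1.79885077e+02 9.18705282e-02 1.15390296e+02] 0.009302223649057478
```

View pics/w17.png

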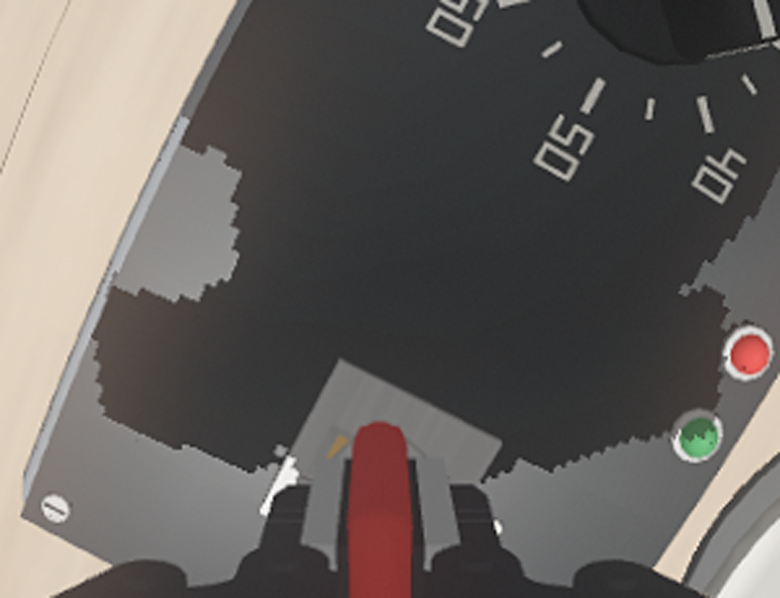

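```bash
python3 -m inch '[[[0,0,0],[0,0,0.1],0.004],[[0,0,0],[0,0,0.1],0.004],[[0,0,0],[0,0,0.1],0.004],[[0,0,0],[0,0,0.1],0.004],[[0,0,0],[0,0,0.08],0.004],[[0,0,0],[0,0,0],0.004],[[0,0,0],[0,0,0],0.004]]'
python3 - <<'E'
from h import *
for i in range(3):
    o=bot.get_obs();print(o['force'],o['torque'],o['position'],o['eef_rot'],o["opening"]); cam("wrist")
E
```

```text
time_s: 19.12
position: [0.5308, -0.0974, 0.0894]
eef_rot: [179.9, 0.0, 88.1]
force: [-1.8, 3.3, 13.8]
opening: 0.0093
[-1.84600799  3.30056521 13.78942978] [0.63524656 0.54542769 0.01566124] [ 0.53075228 -0.0974384   0.08937772] [1.79851899e+02 3.46241702e-02 8.81311808e+01] 0.009264078172501631
[-2.10203588  1.93531737 13.19930483] [0.66416686 0.66587144 0.05292575] [ 0.53077008 -0.09744526  0.08939182] [1.79850494e+02 3.55092570e-02 8.81552394e+01] 0.009374502392269637
[-2.78673399  1.84129606 14.0405799 ] [0.57784457 0.61239603 0.00453439] [ 0.53076317 -0.09746692  0.08940281] [1.79850935e+02 3.77940324e-02 8.81606556e+01] 0.009533804504174554
```

```bash
python3 -m inch '[[[0,0,0],[0,0,0.05],0.004],[[0,0,0],[0,0,0.05],0.004],[[0,0,0],[0,0,0.03],0.004],[[0,0,0],[0,0,0],0.004],[[0,0,0],[0,0,0],0.004]]'
python3 - <<'E'
from h import *
for i in range(4):
    o=bot.get_obs();print(o['torque'],o['eef_rot'],o["opening"]); cam("wrist")
w=cam("wrist");save(w,"w18",130,70,430,300,2.6)
E
```

```text
time_s: 19.68
position: [0.5307, -0.0974, 0.0894]
eef_rot: [179.9, 0.0, 80.7]
force: [-3.3, 2.7, 14.4]
opening: 0.0089
[0.62242801 0.77639427 0.13725946] [1.79858380e+02 1.96836145e-02 8.07089893e+01] 0.008925017521210952
[0.58250652 0.7937205  0.05772759] [1.79858640e+02 1.88632388e-02 8.07167747e+01] 0.009357151248342814
[0.67212109 0.80301176 0.06089164] [1.79862167e+02 1.96078018e-02 8.07190891e+01] 0.009300063108453598
[0.59757444 0.7022319  0.06411206] [1.79861164e+02 1.83488082e-02 8.07149067e+01] 0.009139217451738627
```

View pics/w18.png

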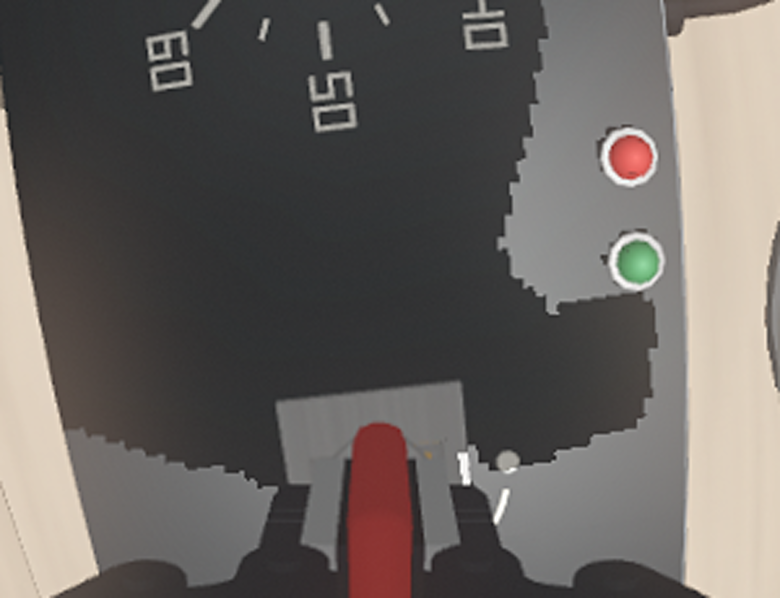

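```bash
python3 -m inch '[[[0,0,0],[0,0,0.03],0.004],[[0,0,0],[0,0,0.02],0.004],[[0,0,0],[0,0,0],0.004],[[0,0,0],[0,0,0],0.004]]'
python3 - <<'E'
from h import *
T=[]
for i in range(8):
    o=bot.get_obs();T.append(np.r_[o['torque'],o['force'],o['eef_rot'][2],o["opening"]]); bot.read_camera("top")
print(np.mean(T,0).round(4),np.std(T,0).round(4))
E
```

```text
time_s: 20.27
position: [0.5307, -0.0974, 0.0894]
eef_rot: [179.9, 0.0, 77.9]
force: [-3.1, 1.5, 13.5]
opening: 0.0093
[ 5.52000e-01  7.82100e-01  4.12300e-01 -3.12840e+00  2.35150e+00
  1.38688e+01  7.78823e+01  9.20000e-03] [1.930e-02 3.600e-02 2.770e-02 6.523e-01 5.439e-01 4.453e-01 3.400e-03
 1.000e-04]
```

```bash
python3 -m inch '[[[0,0,0],[0,0,0],0.004],[[0,0,0],[0,0,0],0.004],[[0,0,0],[0,0,0],0.004],[[0,0,0],[0,0,0],0.004],[[0,0,0],[0,0,0],0.004],[[0,0,0],[0,0,0],0.004]]'
python3 - <<'E'
from h import *
T=[]
for i in range(5):
    o=bot.get_obs();T.append(np.r_[o['torque'],o['force'],o['eef_rot'][2],o["opening"]]); bot.read_camera("top")
print(np.mean(T,0).round(4))
w=cam("wrist");save(w,"w19",130,0,430,230,2.6);save(cam("scene"),"s19",200,130,380,320,3.5);save(cam("top"),"t19",140,150,345,300,3.9)
E
```

```text
time_s: 21.17
position: [0.5306, -0.0974, 0.0894]
eef_rot: [179.9, 0.0, 77.9]
force: [-3.5, 2.6, 14.5]
opening: 0.0095
[ 5.31200e-01  7.78200e-01  4.25300e-01 -2.87270e+00  2.46700e+00
  1.40522e+01  7.78838e+01  9.30000e-03]
```

View pics/w19.png

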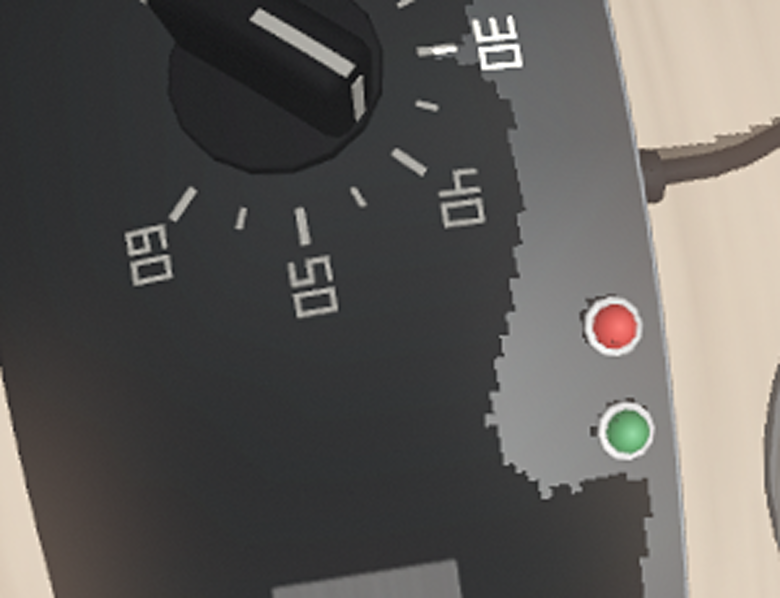

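View pics/s19.png

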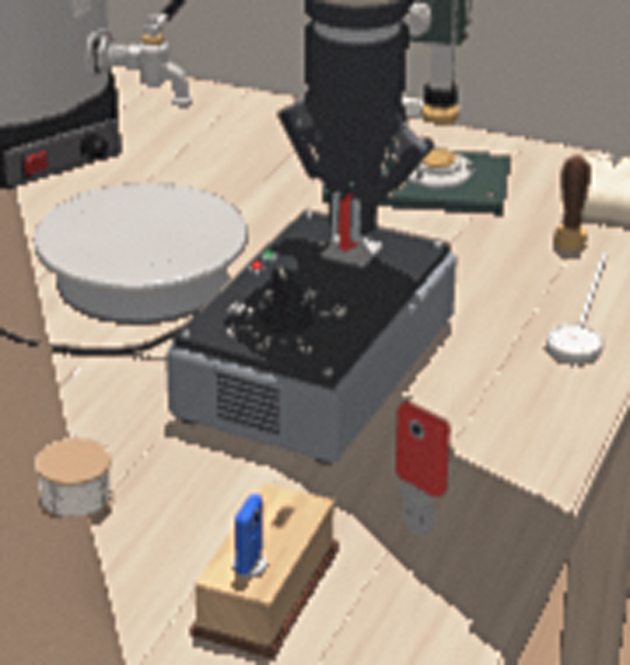

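View pics/t19.png

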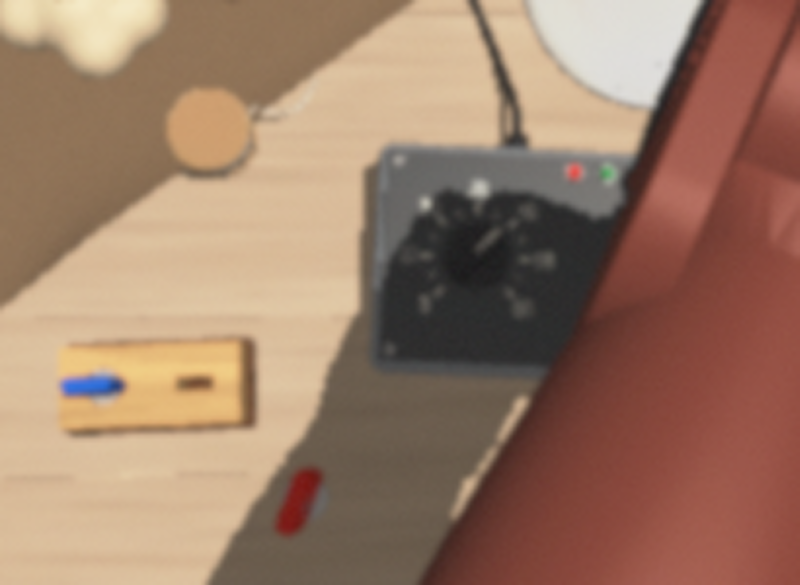

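```bash
python3 -c "
from workcell import bot;print(bot.finish_job());o=bot.get_obs();print(o['time_s'],o['torque'],o['eef_rot'],o['opening'])"
```

```text
the job is handed in; nothing more can be done
None
the job is handed in; nothing more can be done
```

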